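Ready the storage jar for filling

TASK

Get the white jar ready for filling: lift its wooden lid off and set it gently, knob up, flat in the round wooden lid rest. Then push the jar's carrier along the rail until it drops into the next stop, abreast of the brass tap, and last swing the tap's spout round over the middle of the open jar. Leave the eggs, the soap bottle and the pepper mill where they are.

Things in the scene. Friction and masses are not known exactly. Their poses are not given: they have to be found in the camera images.
- rail: Light-wood rail base fixed to the worktop, 460 mm long (its own y), 120 mm wide (its x), with two aluminium runners; end blocks 30 mm high. Origin: centre of its underside. The carrier travels along its +y. Brass marks (10 mm wide) on the edge nearer the robot show the stops: parking at y = -100 mm, filling at y = +100 mm, abreast of the tap. Position and yaw vary.
- stop_mark (a point): On the rail's centre line at the filling stop, 26 mm above the worktop: the jar's axis stands here when the carrier is in that stop. A sprung ball draws the carrier into a stop from within about 5 mm either side and centres it; 7 to 9 N pushes it out again. Elsewhere it slides with 1 to 2 N and stays where it is left.
- carrier (a joint): Travel of the carrier along the rail's +y, in m: 0 = parking stop, 0.200 = filling stop, range -0.005 to 0.235. Starts in the parking stop. The carrier is a 110 x 190 x 16 mm wooden deck, top 43 mm above the worktop, with the jar fixed on it; a small red pointer on the edge nearer the robot is level with the jar's axis. It cannot leave the rail.
- jar_mouth (a point): Centre of the mouth of the white ceramic jar, level with its rim, 168 mm above the worktop. The jar is 100 mm across, 125 mm tall, hollow, mouth 90 mm outside and 80 mm inside; fixed on the carrier in a brass collar 105 mm across.
- push_post (a point): Centre of the top of the carrier's upright brass post, by which it is pushed: 22 mm across, 75 mm tall, top 118 mm above the worktop, 110 mm behind the jar's axis (towards the rail's -y).
- spout (a joint): Angle of the tap's spout about its upright pivot, in rad, anticlockwise from above: 0 = along the rail's +y, 1.571 = along the rail's -x, the nozzle then exactly over a jar in the filling stop. Range 0 to 2.0; starts below 0.5. About 1 to 2 N at the nozzle moves it; it stays where it is left. A level brass tube 20 mm across, centre line 225 mm above the worktop.
- pivot (a point): Spout's pivot axis at the height of the tube's centre line (225 mm above the worktop), at x = +105, y = +100 mm of the rail. The hub is 38 mm across, 36 mm tall, on a brass pillar 34 mm across with a dark steel foot.
- nozzle (a point): Centre of the lower end of the nozzle, a piece 24 mm across hanging from the tube's end: 105 mm from the pivot axis, 32 mm below the tube's centre line.
- lid: Loose dark-wood lid, about 130 g: disc 90 mm across, 10 mm thick, over a cork plug 70 mm across, 10 mm deep, that hangs loosely in the jar's mouth; on top a knob 26 mm across, 34 mm tall. Origin: centre of the plug's underside, z up through the knob; disc from 10 to 20 mm, knob from 20 to 54 mm. Starts on the jar.
- lid_rest: Round light-wood lid rest fixed to the worktop, an open shallow dish 116 mm across outside, 24 mm high, hollow 103 mm across and 16 mm deep. Origin: centre of its underside. It stands to the left or to the right of the rail; the egg tray is on the other side.
- rest_floor (a point): Centre of the lid rest's inner floor, 8 mm above the worktop: the lid's origin lies here when the lid is in it.
- egg_tray: Bystander: white egg tray with six eggs, 115 x 165 mm, 65 mm high. Origin: centre of its underside.
- soap: Bystander: amber soap bottle, 60 mm across, 170 mm tall. Origin: centre of its underside.
- mill: Bystander: white pepper mill, 58 mm across, 180 mm tall. Origin: centre of its underside.
There are look-alikes about, which are no part of the job. Several things have the shape of the lid; the one meant has the colours described above. Of the things that look like the lid_rest, take the one that is farthest to the robot's right at the start.

How it is judged:
By the outcome, as a careful person would: the job done as asked, in the order asked, and still so for the second after the job is handed in, with the robot touching nothing.
It also fails if it takes over 72 s, if anything falls off the work surface, if the arm or the gripper's body presses on something with over 40 N, if the wrist force passes 120 N, or if a joint passes its speed limit or range.

ROBOT

A 6-joint arm with a two-finger parallel gripper is mounted at the origin on the work surface. World frame = base frame: x ahead of the robot, y to its left, z up, the work surface at z = 0. Lengths are in m, angles in rad, forces in N, time in s.
With the tool pointing down it reaches from about 0.3 to 0.875 m from the base axis. Payload 6.4 kg.
Tool frame: the origin (TCP) lies midway between the tips of the shut fingers; the grasp point (between the pads) lies 19 mm behind it; z points along the fingers, y is the line along which they close (so a half turn about z gives the same grasp; the last joint's range is limited). The gripper opens to 85 mm and grips with 20 to 120 N. Pads are 22 mm wide; open, the fingers measure 114 mm over their backs; the gripper's body (76 mm by 85 mm) begins 54 mm behind the grasp point. The pads swing forward as they close: fully open they stand 13 mm farther back than shut.
Start: joints at [-0.206, 0.181, 1.607, -0, 1.354, -0.206], TCP at [0.575, 0, 0.231] pointing down, gripper open.
Joint ranges: [-2.99, 2.99], [-0.89, 2.07], [0.3, 2.58], [-1.14, 4.28], [0, 2.63], [-3.12, 3.12]. Speed limits (rad/s): [2.57, 2.57, 3.01, 3.14, 3.14, 3.14].

INTERFACE

Orientations are given as a unit quaternion [w, x, y, z].
In Python, from bench import ctrl, vision, workorder gives the robot as it stands. The module is installed in compiled form; this text tells all that it offers.
- The arm moves only by the tool servo_tool, never from a script. Its argument "steps" is a list of rows, each an object of numbers: "dx", "dy", "dz": the shift along the world's x, y, z as a fraction of full scale; "wx", "wy", "wz": the turn, a rotation vector about the world's x, y, z as a fraction of full scale. A call has exactly 5 rows; each row is the pose to reach, as a shift and turn from the pose commanded when the call began, turning the shorter way round; what a row does not reach only later rows make up. Full scale, the value 1, is 100 mm for a shift and pi rad for a turn. A row lasts 1/12 s, in which the tool goes at most 41.7 mm and 7.16 degrees, less where a joint would pass 70% of its speed; a pose out of reach is approached as far as the arm can. A call with a number of a shift or a turn outside -1 to 1 is refused whole. A call with a gripper value outside its range is refused whole. "jaw" is the opening, from 0 (shut) to 1 (fully open), set as the call begins (left out, the last holds). The fingers move at their own pace and stop on an object; the grip force is fixed at half the most. Time passes only in rows, so rows that repeat a pose let the fingers close, or fill a call up. It gives the time, the measured TCP pose, the force, the opening and the grip force at its end, in the units of the state.
- ctrl.get_obs(): the state, without advancing time (a new reading comes with each control period).
- vision.camera(name): name is "scene" or "side" or "wrist"; returns a dict with "frame" (420x560x3 uint8, red, green, blue), "vfov" (degrees; the focal length in pixels is half the picture's height over the tangent of half this angle, whatever the lens; pixels are square), "cx", "cy" (the principal point, pixels), "camera_from_world" (4x4, takes a point from world to camera coordinates). Camera axes: x right, y up, looking along -z (the intrinsics and any distortion apply to the point x, -y, -z); pixel columns grow to the right and rows downward; lengths in m; the calibration is good to about 2 mm. A picture is of the moment at which its call begins. There is no depth.
- workorder.hand_in(): hands the job in; it is judged then, once.
The state is a dict: "time_s": time; "q": joint angles; "dq": joint speeds; "joint_efforts": joint torques, N m; "eef_pos": TCP position; "eef_rot": TCP orientation; "wrist_force": force on the tool from outside, world axes, zero at the start; "torque": the same for the moment, N m; "opening": opening from 0.0 (shut) to 1.0 (fully open); "grasp_force": force on a finger pad.
Only numpy, scipy, OpenCV 4.12 (cv2) and the standard library are available. Lean on these libraries where they do the work, as an engineer would, in place of code of your own. Each camera call takes 0.05 s, during which the arm holds its last target. There are 200 camera calls.

## Working session

There is one attempt and no reset: what is moved stays moved. The work goes in short steps, Python scripts to look and compute and a tool call to move; the robot and the scene stay as the last step left them, time stands still between calls to the robot, and variables do not carry over. Pictures are saved under pics/ and viewed, at most 10 in all, crops included, and the job is handed in when it is done.

Besides the shell and the picture viewer there is one more tool, called after "Request:" as name([rows], argument=value, ...), one row to a line, values as JSON. servo_tool: Moves the arm, as the interface text tells. Its arguments: {"type":"object","properties":{"steps":{"type":"array","items":{"type":"object","properties":{"dx":{"type":"number"},"dy":{"type":"number"},"dz":{"type":"number"},"wx":{"type":"number"},"wy":{"type":"number"},"wz":{"type":"number"}}}},"jaw":{"type":"number"}},"required":["steps"]}

```bash
mkdir -p pics && cat > h.py <<'E'
import numpy as np, cv2
from bench import ctrl, vision, workorder
def cam(n,save=None):
    c=vision.camera(n)
    if save: cv2.imwrite('pics/'+save,c['frame'][:,:,::-1])
    return c
def K(c):
    f=c['frame'].shape[0]/2/np.tan(np.radians(c['vfov'])/2)
    return f
def ray(c,u,v):
    f=K(c); T=np.array(c['camera_from_world']); R=T[:3,:3]; o=-R.T@T[:3,3]
    d=R.T@np.array([(u-c['cx'])/f,-(v-c['cy'])/f,-1]); return o,d/np.linalg.norm(d)
def plane(c,u,v,z):
    o,d=ray(c,u,v); return o+d*(z-o[2])/d[2]
def proj(c,p):
    T=np.array(c['camera_from_world']); q=T[:3,:3]@np.array(p)+T[:3,3]; f=K(c)
    return c['cx']+f*q[0]/-q[2], c['cy']-f*q[1]/-q[2]
E
python3 - <<'E'
from h import *
a=[cam(n) for n in('scene','side','wrist')]
for n,c in zip('abc',a):
    print({k:v for k,v in c.items() if k!='frame'}, ray(c,280,210))
cv2.imwrite('pics/1.png',a[0]['frame'][:,:,::-1]);cv2.imwrite('pics/2.png',a[1]['frame'][:,:,::-1])
cv2.imwrite('pics/w0.png',a[2]['frame'][:,:,::-1])
import pickle;pickle.dump(a,open('a.pkl','wb'))
print(ctrl.get_obs())
E
```

```text
{'vfov': 49.30940706428113, 'cx': 277.40821918501473, 'cy': 210.6725752573941, 'camera_from_world': array([[-0.35552223,  0.93461814,  0.00963658,  0.10667252],
       [-0.80819503, -0.312578  ,  0.49911501,  0.3661254 ],
       [ 0.46949413,  0.16965824,  0.86648217, -1.66974922],
       [ 0.        ,  0.        ,  0.        ,  1.        ]])} (array([1.11776263, 0.29803139, 1.26304129]), array([-0.47268806, -0.16482051, -0.86567904]))
{'vfov': 51.8246891127279, 'cx': 280.54332468741404, 'cy': 202.59530361774802, 'camera_from_world': array([[ 0.99817379, -0.06008438, -0.00624164, -0.50699847],
       [ 0.04397292,  0.65187258,  0.75705253, -0.19885729],
       [-0.04141828, -0.75594445,  0.6533242 , -1.14354613],
       [ 0.        ,  0.        ,  0.        ,  1.        ]])} (array([ 0.46745321, -0.76529043,  0.89448727]), array([ 0.03940447,  0.74474292, -0.66618711]))
{'vfov': 63.33020353764124, 'cx': 273.5324799643741, 'cy': 202.7764362406372, 'camera_from_world': array([[ 9.99997282e-01, -1.35378523e-03, -1.89814798e-03,
        -5.72450142e-01],
       [ 6.68724639e-04,  9.46486
[... 319 characters left out ...]
'time_s': 0.15, 'q': array([-2.06299387e-01,  1.81411747e-01,  1.60776858e+00,  2.30764722e-06,
        1.35378220e+00, -2.06223220e-01]), 'dq': array([ 0.00084653, -0.00336485, -0.00119903,  0.00047245, -0.00125175,
        0.00041911]), 'joint_efforts': array([ 1.94259010e-03, -4.45260644e+01, -3.51692533e+01, -1.26067753e-04,
        5.82284134e-03,  2.14055274e-05]), 'eef_pos': array([5.74584039e-01, 1.05642675e-04, 2.30572544e-01]), 'eef_rot': array([-5.73863334e-04,  7.07133720e-01,  7.07079509e-01, -3.73923520e-04]), 'wrist_force': array([ 0.03702768, -0.7163439 ,  0.2930276 ]), 'torque': array([-0.06466599,  0.02963545, -0.04984381]), 'grasp_force': 0.0, 'opening': 1.001753745145003}
```

View pics/1.png

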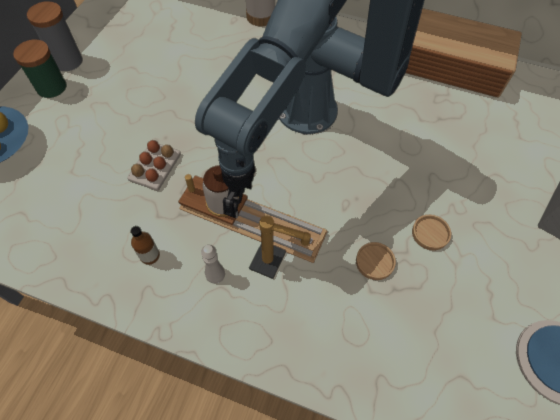

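View pics/2.png

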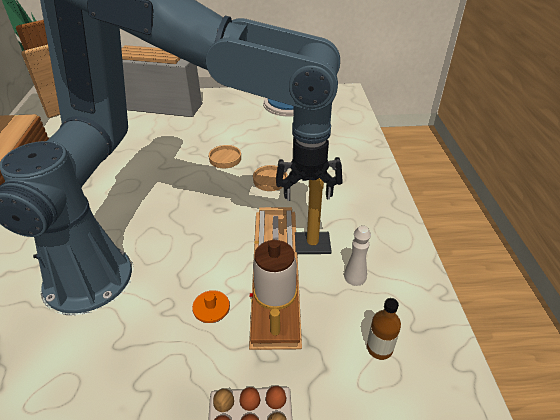

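The scene view shows the following:
- The white jar with its dark lid is at about (220,180).
- The carrier post is at (190,184) and the tap pillar at (267,240).
- The rests are at (377,261) and (432,232), and the eggs at (155,162).

The side view shows these:
- The dark lid on the jar is at (275,250), with an orange look-alike lid on the worktop at (211,305).
- The rests are at (267,178) and (225,157). The post is at (275,320).

```bash
python3 - <<'E'
from h import *
import pickle;a=pickle.load(open('a.pkl','rb'))
s,d,w=a
print('rests scene', [plane(s,u,v,.024).round(3) for u,v in((377,261),(432,232))])
print('rests side', [plane(d,u,v,.024).round(3) for u,v in((267,178),(225,157))])
print('lid knob top side',plane(d,275,243,.212),'post',plane(d,275,311,.118),'pillar foot side',plane(d,313,242,.005), 'scene', plane(s,267,262,.005))
print('orange',plane(d,211,305,.015),'soap',plane(d,383,350,0),'mill',plane(d,355,280,0),'egg',plane(d,250,400,.06), plane(s,155,165,.06))
c=np.hstack([cv2.resize(w['frame'][:,:,::-1],None,fx=.75,fy=.75),cv2.resize(d['frame'][140:360,200:330,::-1],(186*1,315))])
c=np.vstack([c,cv2.resize(s['frame'][140:290,170:460,::-1],(c.shape[1],285))])
cv2.imwrite('pics/3.png',c);print(c.shape)
E
```

```text
rests scene [array([0.5  , 0.39 , 0.024]), array([0.346, 0.523, 0.024])]
rests side [array([0.485, 0.369, 0.024]), array([0.342, 0.5  , 0.024])]
lid knob top side [ 0.4905543  -0.10941561  0.212     ] post [ 0.48365213 -0.21894042  0.118     ] pillar foot side [0.6057254 0.0862907 0.005    ] scene [0.6122811  0.08553434 0.005     ]
orange [ 0.33040731 -0.11898421  0.015     ] soap [ 0.72515197 -0.25641156  0.        ] mill [ 7.00126492e-01 -5.32309331e-02 -1.11022302e-16] egg [ 0.42634187 -0.37882749  0.06      ] [ 0.44951894 -0.36413072  0.06      ]
(600, 606, 3)
```

View pics/3.png

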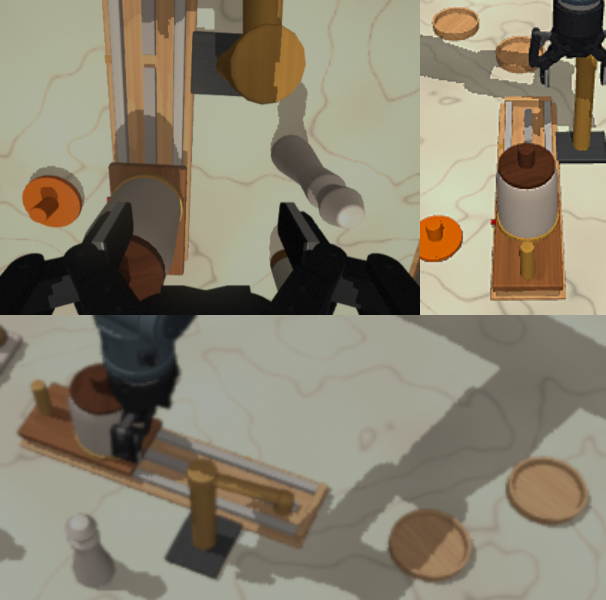

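Both rests are light wood. The one farther to the robot's right is the one with smaller y (crop (430,545), near the rail end). The lid on the jar is dark wood; the orange one at crop (52,200) and the tall background jars are the look-alikes. Next I refine with contours.

```bash
cat >> h.py <<'E'
def blobs(c,lo,hi,roi,minA=60):
    u0,v0,u1,v1=roi; hsv=cv2.cvtColor(c['frame'],cv2.COLOR_RGB2HSV)
    m=np.zeros(hsv.shape[:2],np.uint8); m[v0:v1,u0:u1]=cv2.inRange(hsv,np.array(lo),np.array(hi))[v0:v1,u0:u1]
    cs,_=cv2.findContours(m,cv2.RETR_EXTERNAL,cv2.CHAIN_APPROX_NONE)
    return [x for x in sorted(cs,key=cv2.contourArea,reverse=True) if cv2.contourArea(x)>minA]
def circ(c,pts,z):
    P=np.array([plane(c,u,v,z)[:2] for u,v in pts.reshape(-1,2)]); 
    A=np.c_[2*P,np.ones(len(P))]; s=np.linalg.lstsq(A,(P**2).sum(1),rcond=None)[0]
    return s[:2].round(4), round(float(np.sqrt(s[2]+s[0]**2+s[1]**2)),4)
E
python3 - <<'E'
from h import *
import pickle;s,d,w=pickle.load(open('a.pkl','rb'))
for c,n,roi in((s,'scene',(350,235,402,285)),(d,'side',(235,160,300,200)),(s,'far',(405,208,455,255)),(d,'far side',(203,140,246,172))):
    for b in blobs(c,(5,90,40),(20,255,255),roi)[:1]:
        h=cv2.convexHull(b); print(n,cv2.boundingRect(b),circ(c,h,.020))
for b in blobs(d,(0,80,20),(20,255,110),(245,235,305,285))[:2]:
    print('lid',cv2.boundingRect(b),circ(d,cv2.convexHull(b),.178))
# rail/wood in the wrist
for c,roi in((w,(100,0,300,380)),(d,(240,200,310,355)),(s,(170,150,335,265))):
    for b in blobs(c,(5,70,60),(22,255,255),roi,300)[:1]:
        print('rail',cv2.boundingRect(b),cv2.boxPoints(cv2.minAreaRect(b)).round(0).tolist(), cv2.approxPolyDP(b,4,True).reshape(-1,2).tolist())
E
```

```text
scene (357, 243, 38, 37) (array([0.4987, 0.3849]), 0.058)
side (253, 165, 30, 26) (array([0.5   , 0.3785]), 0.0677)
far (413, 215, 38, 35) (array([0.344 , 0.5204]), 0.0588)
far side (209, 145, 32, 23) (array([0.341 , 0.5137]), 0.066)
lid (254, 240, 41, 32) (array([ 0.4873, -0.1132]), 0.0462)
rail (136, 0, 128, 367) [[136.0, 0.0], [263.0, 0.0], [263.0, 366.0], [136.0, 366.0]] [[136, 0], [151, 210], [145, 221], [148, 261], [142, 268], [175, 239], [199, 237], [222, 246], [240, 273], [231, 343], [222, 366], [243, 366], [251, 327], [255, 75], [263, 0], [249, 0], [242, 221], [229, 219], [232, 0], [207, 0], [206, 73], [189, 71], [187, 0], [162, 0], [172, 217], [156, 215], [143, 0]]
rail (249, 207, 53, 143) [[249.0, 207.0], [301.0, 207.0], [301.0, 349.0], [249.0, 349.0]] [[259, 207], [254, 258], [261, 268], [288, 267], [294, 256], [296, 287], [287, 303], [269, 306], [255, 294], [253, 269], [249, 349], [301, 348], [295, 215], [291, 207]]
rail (178, 166, 149, 98) [[167.0, 205.0], [198.0, 153.0], [331.0, 233.0], [301.0, 284.0]] [[185, 175], [181, 209], [261, 241], [266, 263], [272, 260], [274, 245], [314, 261], [325, 229], [317, 234], [245, 206], [243, 194], [239, 212], [259, 216], [258, 223], [215, 213], [207, 206], [202, 183], [213, 191], [226, 188], [213, 178], [219, 166], [202, 178]]
```

Request:
servo_tool([
  {"dx":-0.1,"dy":-0.12,"dz":0.2},
  {"dx":-0.2,"dy":-0.25,"dz":0.4},
  {"dx":-0.35,"dy":-0.45,"dz":0.5},
  {"dx":-0.5,"dy":-0.6,"dz":0.5},
  {"dx":-0.6,"dy":-0.8,"dz":0.5},
])

```text
$.steps[0]: bad value
```

Request:
servo_tool([
  {"dx":-0.14,"dy":-0.16},
  {"dx":-0.28,"dy":-0.32},
  {"dx":-0.28,"dy":-0.32},
  {"dx":-0.28,"dy":-0.32},
  {"dx":-0.28,"dy":-0.32},
])

```text
$.steps[0]: bad value
```

```bash
python3 - <<'E'
from h import *
o=ctrl.get_obs();print(o['eef_pos'],o['time_s'])
w=cam('wrist');s=cam('scene');d=cam('side')
import pickle;pickle.dump((s,d,w),open('b.pkl','wb'))
print(proj(w,(.487,-.112,.212)),proj(d,(.487,-.112,.212)))
c=np.hstack([w['frame'],cv2.resize(d['frame'][200:410,200:340],(280,420))])[:,:,::-1]
c=cv2.resize(c,(800,400));cv2.imwrite('pics/4.png',c)
# rail far end block corners
for n,c2,p in(('s',s,[(314,261),(325,229)]),('d',d,[(259,207),(291,207)])): print(n,[plane(c2,*q,.03).round(4) for q in p])
print('near d z~.0',[plane(d,*q,.026).round(4) for q in((249,349),(301,348))])
E
```

```text
[5.74584039e-01 1.05642675e-04 2.30572544e-01] 0.15
(np.float64(137.9436850103286), np.float64(412.9800255583733)) (np.float64(273.42853746339904), np.float64(243.93630204807397))
s [array([0.5699, 0.217 , 0.03  ]), array([0.4576, 0.2146, 0.03  ])]
d [array([0.456, 0.219, 0.03 ]), array([0.5526, 0.2125, 0.03  ])]
near d z~.0 [array([ 0.4232, -0.25  ,  0.026 ]), array([ 0.5381, -0.2549,  0.026 ])]
```

View pics/4.png

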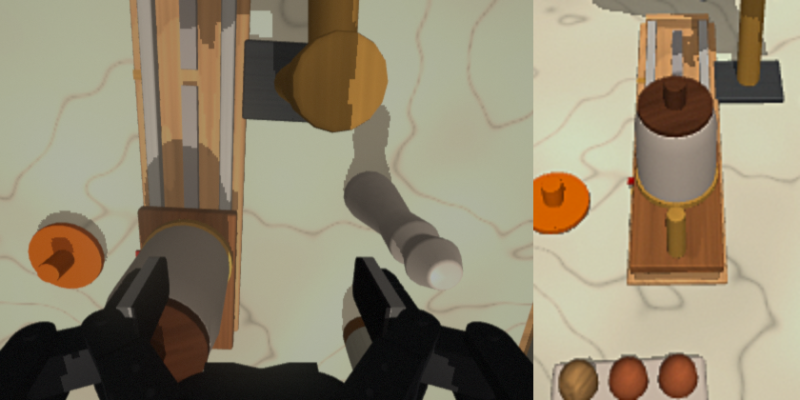

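The move was refused because a row needs all six numbers. The picture again shows the dark lid on the jar, with its knob at side-crop (675,95), and the orange look-alike at (65,255).

Request:
servo_tool([
  {"dx":-0.1,"dy":-0.12,"dz":0.2,"wx":0,"wy":0,"wz":0},
  {"dx":-0.2,"dy":-0.25,"dz":0.4,"wx":0,"wy":0,"wz":0},
  {"dx":-0.35,"dy":-0.45,"dz":0.6,"wx":0,"wy":0,"wz":0},
  {"dx":-0.5,"dy":-0.6,"dz":0.7,"wx":0,"wy":0,"wz":0},
  {"dx":-0.6,"dy":-0.8,"dz":0.7,"wx":0,"wy":0,"wz":0},
], jaw=1)

```text
time_s: 0.72
eef_pos: [0.5153, -0.0805, 0.3045]
eef_rot: [0.002, 0.707, 0.707, 0.001]
wrist_force: [0.2, -0.2, -0.3]
opening: 1.004
grasp_force: 0.0
```

Request:
servo_tool([
  {"dx":-0.14,"dy":-0.16,"dz":0,"wx":0,"wy":0,"wz":0},
  {"dx":-0.28,"dy":-0.32,"dz":0,"wx":0,"wy":0,"wz":0},
  {"dx":-0.28,"dy":-0.32,"dz":0,"wx":0,"wy":0,"wz":0},
  {"dx":-0.28,"dy":-0.32,"dz":0,"wx":0,"wy":0,"wz":0},
  {"dx":-0.28,"dy":-0.32,"dz":0,"wx":0,"wy":0,"wz":0},
])

```text
time_s: 1.13
eef_pos: [0.4873, -0.1118, 0.3014]
eef_rot: [0.0, 0.707, 0.707, 0.0]
wrist_force: [-0.1, 0.2, -0.7]
opening: 0.998
grasp_force: 0.0
```

```bash
python3 - <<'E'
from h import *
o=ctrl.get_obs();print(o['eef_pos'],o['time_s'])
w=cam('wrist');s=cam('scene');d=cam('side')
import pickle;pickle.dump((s,d,w),open('b.pkl','wb'))
print('expect',proj(w,(.487,-.112,.212)),proj(w,(.487,-.112,.178)))
for b in blobs(w,(0,80,20),(20,255,110),(100,150,450,419))[:2]: print('lid w',cv2.boundingRect(b),circ(w,cv2.convexHull(b),.178))
c=np.hstack([w['frame'],cv2.resize(s['frame'][140:290,170:460],(560,290)).repeat(1,0)[:,:,:] if 0 else cv2.resize(s['frame'][140:300,170:350],(473,420))])[:,:,::-1]
c=cv2.resize(c,(800,325));cv2.imwrite('pics/5.png',c)
E
```

```text
[ 0.48729523 -0.11176534  0.30140325] 1.1333
expect (np.float64(275.35702580000145), np.float64(208.58165729036995)) (np.float64(275.1407879034543), np.float64(194.48334828216485))
lid w (223, 150, 108, 122) (array([ 0.4869, -0.1225]), 0.0492)
lid w (181, 319, 31, 56) (array([ 0.4107, -0.2666]), 0.0287)
```

View pics/5.png

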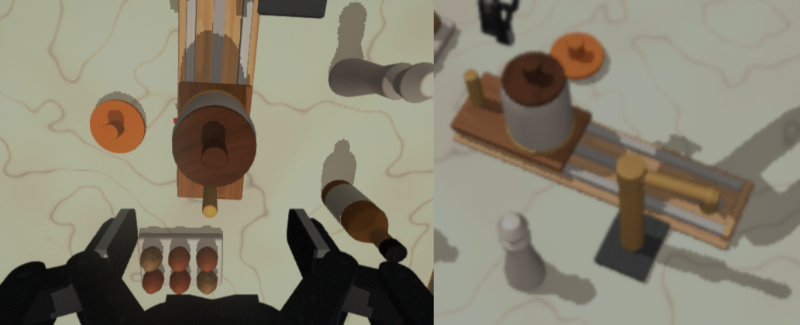

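The lid disc sits at crop (215,146), centred between the fingers, and the knob top is at (214,152). It is the dark lid on the white jar. In the right-hand crop the spout points along the rail at (690,193). Now I descend.

Request:
servo_tool([
  {"dx":0.01,"dy":0.02,"dz":-0.25,"wx":0,"wy":0,"wz":0},
  {"dx":0.01,"dy":0.02,"dz":-0.5,"wx":0,"wy":0,"wz":0},
  {"dx":0.01,"dy":0.02,"dz":-0.75,"wx":0,"wy":0,"wz":0},
  {"dx":0.01,"dy":0.02,"dz":-0.95,"wx":0,"wy":0,"wz":0},
  {"dx":0.01,"dy":0.02,"dz":-1.0,"wx":0,"wy":0,"wz":0},
])

```text
time_s: 1.7
eef_pos: [0.4862, -0.1083, 0.1975]
eef_rot: [-0.003, 0.707, 0.707, -0.001]
wrist_force: [-0.3, -0.0, 0.0]
opening: 1.0
grasp_force: 0.0
```

Request:
servo_tool([
  {"dx":0,"dy":0,"dz":-0.1,"wx":0,"wy":0,"wz":0},
  {"dx":0,"dy":0,"dz":-0.17,"wx":0,"wy":0,"wz":0},
  {"dx":0,"dy":0,"dz":-0.17,"wx":0,"wy":0,"wz":0},
  {"dx":0,"dy":0,"dz":-0.17,"wx":0,"wy":0,"wz":0},
  {"dx":0,"dy":0,"dz":-0.17,"wx":0,"wy":0,"wz":0},
])

```text
time_s: 2.12
eef_pos: [0.4887, -0.1103, 0.1853]
eef_rot: [0.001, 0.707, 0.707, 0.0]
wrist_force: [0.4, -0.3, -0.7]
opening: 0.999
grasp_force: 0.0
```

Request:
servo_tool([
  {"dx":0,"dy":0,"dz":0,"wx":0,"wy":0,"wz":0},
  {"dx":0,"dy":0,"dz":0,"wx":0,"wy":0,"wz":0},
  {"dx":0,"dy":0,"dz":0,"wx":0,"wy":0,"wz":0},
  {"dx":0,"dy":0,"dz":0,"wx":0,"wy":0,"wz":0},
  {"dx":0,"dy":0,"dz":0,"wx":0,"wy":0,"wz":0},
], jaw=0.15)

```text
time_s: 2.53
eef_pos: [0.4882, -0.1101, 0.1845]
eef_rot: [0.0, 0.707, 0.707, 0.0]
wrist_force: [1.1, -0.2, 2.2]
opening: 0.301
grasp_force: 6.0
```

Request:
servo_tool([
  {"dx":0,"dy":0,"dz":0,"wx":0,"wy":0,"wz":0},
  {"dx":0,"dy":0,"dz":0,"wx":0,"wy":0,"wz":0},
  {"dx":0,"dy":0,"dz":0,"wx":0,"wy":0,"wz":0},
  {"dx":0,"dy":0,"dz":0,"wx":0,"wy":0,"wz":0},
  {"dx":0,"dy":0,"dz":0,"wx":0,"wy":0,"wz":0},
])

```text
time_s: 2.95
eef_pos: [0.4882, -0.1101, 0.1847]
eef_rot: [0.0, 0.707, 0.707, 0.0]
wrist_force: [-1.5, 0.5, 4.8]
opening: 0.284
grasp_force: 58.7
```

Gripped. Lift to z ≈ 0.33.

Request:
servo_tool([
  {"dx":0,"dy":0,"dz":0.05,"wx":0,"wy":0,"wz":0},
  {"dx":0,"dy":0,"dz":0.15,"wx":0,"wy":0,"wz":0},
  {"dx":0,"dy":0,"dz":0.3,"wx":0,"wy":0,"wz":0},
  {"dx":0,"dy":0,"dz":0.5,"wx":0,"wy":0,"wz":0},
  {"dx":0,"dy":0,"dz":0.75,"wx":0,"wy":0,"wz":0},
])

```text
time_s: 3.37
eef_pos: [0.4871, -0.1095, 0.2591]
eef_rot: [-0.001, 0.707, 0.707, -0.0]
wrist_force: [-0.0, -0.3, -1.6]
opening: 0.285
grasp_force: 58.9
```

Request:
servo_tool([
  {"dx":0,"dy":0,"dz":0.25,"wx":0,"wy":0,"wz":0},
  {"dx":0,"dy":0,"dz":0.5,"wx":0,"wy":0,"wz":0},
  {"dx":0,"dy":0,"dz":0.71,"wx":0,"wy":0,"wz":0},
  {"dx":0,"dy":0,"dz":0.71,"wx":0,"wy":0,"wz":0},
  {"dx":0,"dy":0,"dz":0.71,"wx":0,"wy":0,"wz":0},
])

```text
time_s: 3.78
eef_pos: [0.4886, -0.1102, 0.3317]
eef_rot: [0.001, 0.707, 0.707, 0.001]
wrist_force: [0.0, 0.6, -1.1]
opening: 0.287
grasp_force: 58.9
```

```bash
python3 - <<'E'
from h import *
o=ctrl.get_obs();p=o['eef_pos'];print(p,o['opening'],o['wrist_force'])
w=cam('wrist');d=cam('side');s=cam('scene')
import pickle;pickle.dump((s,d,w),open('c.pkl','wb'))
zd=p[2]-.1847+.178
print('lid exp w',proj(w,(p[0],p[1],zd)))
for b in blobs(w,(0,80,20),(20,255,110),(100,100,450,419))[:2]: print('lid w',cv2.boundingRect(b),circ(w,cv2.convexHull(b),zd))
# rail frame from fixed things seen now: jar rim (white) 
for b in blobs(d,(0,0,90),(40,70,255),(240,215,310,315))[:1]: print('jar',cv2.boundingRect(b))
c=np.hstack([w['frame'],cv2.resize(d['frame'][150:360,220:360],(280,420))])[:,:,::-1]
c=cv2.resize(c,(800,400));cv2.imwrite('pics/6.png',c)
E
```

```text
[ 0.48855875 -0.11019869  0.33168645] 0.28653432358048264 [ 0.00310964  0.585223   -1.05014084]
lid exp w (np.float64(276.81935604109225), np.float64(264.9771169373988))
lid w (185, 173, 179, 185) (array([ 0.4869, -0.1111]), 0.0455)
lid w (232, 105, 86, 40) (array([ 0.4872, -0.0434]), 0.0183)
jar (240, 215, 56, 100)
```

View pics/6.png

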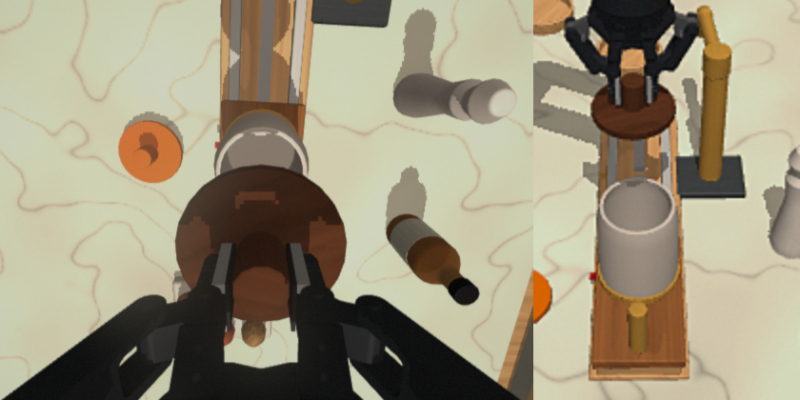

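The lid is held level, centre at crop (260,240), and offset from the TCP by about (-2,-1) mm with a 45.5 mm radius. The jar is open. I carry it towards the rest and stop short for a close look.

Request:
servo_tool([
  {"dx":0.02,"dy":0.1,"dz":0,"wx":0,"wy":0,"wz":0},
  {"dx":0.02,"dy":0.3,"dz":0,"wx":0,"wy":0,"wz":0},
  {"dx":0.02,"dy":0.5,"dz":0,"wx":0,"wy":0,"wz":0},
  {"dx":0.02,"dy":0.75,"dz":0,"wx":0,"wy":0,"wz":0},
  {"dx":0.02,"dy":1.0,"dz":0,"wx":0,"wy":0,"wz":0},
])

```text
time_s: 4.35
eef_pos: [0.4895, -0.0084, 0.3291]
eef_rot: [-0.001, 0.707, 0.707, -0.0]
wrist_force: [1.4, 0.3, -0.7]
opening: 0.28
grasp_force: 58.9
```

Request:
servo_tool([
  {"dx":0.02,"dy":0.25,"dz":0,"wx":0,"wy":0,"wz":0},
  {"dx":0.02,"dy":0.5,"dz":0,"wx":0,"wy":0,"wz":0},
  {"dx":0.02,"dy":0.7,"dz":0,"wx":0,"wy":0,"wz":0},
  {"dx":0.02,"dy":0.85,"dz":0,"wx":0,"wy":0,"wz":0},
  {"dx":0.02,"dy":1.0,"dz":0,"wx":0,"wy":0,"wz":0},
])

```text
time_s: 4.77
eef_pos: [0.4912, 0.092, 0.3291]
eef_rot: [-0.001, 0.707, 0.707, -0.001]
wrist_force: [0.5, -0.1, -1.3]
opening: 0.283
grasp_force: 58.9
```

Request:
servo_tool([
  {"dx":0.02,"dy":0.2,"dz":0,"wx":0,"wy":0,"wz":0},
  {"dx":0.02,"dy":0.4,"dz":0,"wx":0,"wy":0,"wz":0},
  {"dx":0.02,"dy":0.6,"dz":0,"wx":0,"wy":0,"wz":0},
  {"dx":0.02,"dy":0.8,"dz":0,"wx":0,"wy":0,"wz":0},
  {"dx":0.02,"dy":1.0,"dz":0,"wx":0,"wy":0,"wz":0},
])

```text
time_s: 5.18
eef_pos: [0.4931, 0.1917, 0.3291]
eef_rot: [-0.001, 0.707, 0.707, -0.001]
wrist_force: [-0.1, -0.4, 0.0]
opening: 0.286
grasp_force: 58.9
```

Request:
servo_tool([
  {"dx":0.02,"dy":0.2,"dz":0,"wx":0,"wy":0,"wz":0},
  {"dx":0.05,"dy":0.4,"dz":0,"wx":0,"wy":0,"wz":0},
  {"dx":0.05,"dy":0.6,"dz":0,"wx":0,"wy":0,"wz":0},
  {"dx":0.05,"dy":0.8,"dz":0,"wx":0,"wy":0,"wz":0},
  {"dx":0.05,"dy":0.8,"dz":0,"wx":0,"wy":0,"wz":0},
])

```text
time_s: 5.6
eef_pos: [0.4977, 0.2735, 0.3288]
eef_rot: [-0.001, 0.706, 0.708, -0.001]
wrist_force: [0.0, -0.1, -0.7]
opening: 0.278
grasp_force: 59.0
```

```bash
python3 - <<'E'
from h import *
o=ctrl.get_obs();p=o['eef_pos'];print(p,o['time_s'],o['opening'])
w=cam('wrist');s=cam('scene');d=cam('side')
import pickle;pickle.dump((s,d,w),open('d.pkl','wb'))
u,v=proj(w,(.4985,.384,.024));print('exp',u,v)
r=75
for lo in ((5,90,40),(5,60,40)):
  for b in blobs(w,lo,(22,255,255),(max(0,int(u-r)),max(0,int(v-r)),int(u+r),int(v+r)))[:2]: print('rest w',cv2.boundingRect(b),circ(w,cv2.convexHull(b),.024),circ(w,cv2.convexHull(b),.02))
c=cv2.resize(w['frame'][:,:,::-1],(560,420));cv2.imwrite('pics/7.png',c)
E
```

```text
[0.49768397 0.27349157 0.32882224] 5.6 0.2782077077819466
exp 276.42806738204933 63.170256871869526
rest w (227, 10, 95, 102) (array([0.4958, 0.3849]), 0.0571) (array([0.4958, 0.3852]), 0.0576)
rest w (227, 9, 95, 103) (array([0.4959, 0.385 ]), 0.0579) (array([0.4959, 0.3853]), 0.0584)
```

View pics/7.png

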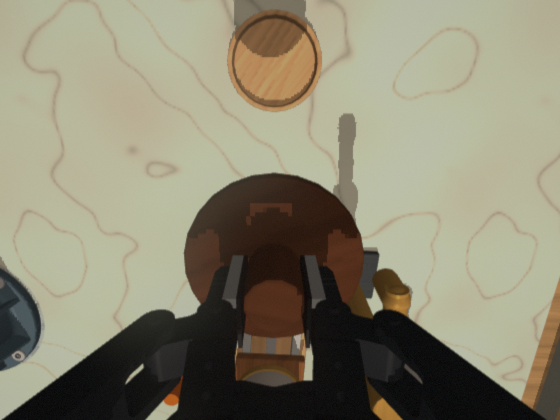

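The rest is at (274,60) in the wrist view, which works out to (0.497, 0.385) with a 58 mm radius and agrees with the scene view. I move over it and descend.

Request:
servo_tool([
  {"dx":0,"dy":0.2,"dz":0,"wx":0,"wy":0,"wz":0},
  {"dx":-0.01,"dy":0.4,"dz":0,"wx":0,"wy":0,"wz":0},
  {"dx":-0.01,"dy":0.6,"dz":-0.1,"wx":0,"wy":0,"wz":0},
  {"dx":-0.01,"dy":0.8,"dz":-0.3,"wx":0,"wy":0,"wz":0},
  {"dx":-0.01,"dy":1.0,"dz":-0.5,"wx":0,"wy":0,"wz":0},
])

```text
time_s: 6.17
eef_pos: [0.4987, 0.3701, 0.2805]
eef_rot: [0.0, 0.708, 0.707, 0.001]
wrist_force: [0.3, -0.7, -1.1]
opening: 0.285
grasp_force: 59.0
```

Request:
servo_tool([
  {"dx":0,"dy":0.1,"dz":-0.2,"wx":0,"wy":0,"wz":0},
  {"dx":0,"dy":0.16,"dz":-0.4,"wx":0,"wy":0,"wz":0},
  {"dx":0,"dy":0.16,"dz":-0.6,"wx":0,"wy":0,"wz":0},
  {"dx":0,"dy":0.16,"dz":-0.8,"wx":0,"wy":0,"wz":0},
  {"dx":0,"dy":0.16,"dz":-1.0,"wx":0,"wy":0,"wz":0},
])

```text
time_s: 6.58
eef_pos: [0.498, 0.3851, 0.179]
eef_rot: [0.0, 0.707, 0.707, -0.0]
wrist_force: [0.1, 1.1, -1.4]
opening: 0.285
grasp_force: 59.0
```

Request:
servo_tool([
  {"dx":0,"dy":0,"dz":-0.2,"wx":0,"wy":0,"wz":0},
  {"dx":0,"dy":0,"dz":-0.4,"wx":0,"wy":0,"wz":0},
  {"dx":0,"dy":0,"dz":-0.55,"wx":0,"wy":0,"wz":0},
  {"dx":0,"dy":0,"dz":-0.65,"wx":0,"wy":0,"wz":0},
  {"dx":0,"dy":0,"dz":-0.7,"wx":0,"wy":0,"wz":0},
])

```text
time_s: 7.0
eef_pos: [0.4973, 0.3847, 0.1084]
eef_rot: [-0.0, 0.707, 0.707, -0.001]
wrist_force: [0.2, -0.5, -1.7]
opening: 0.287
grasp_force: 59.0
```

Request:
servo_tool([
  {"dx":0,"dy":0,"dz":-0.1,"wx":0,"wy":0,"wz":0},
  {"dx":0,"dy":0,"dz":-0.2,"wx":0,"wy":0,"wz":0},
  {"dx":0,"dy":0,"dz":-0.3,"wx":0,"wy":0,"wz":0},
  {"dx":0,"dy":0,"dz":-0.35,"wx":0,"wy":0,"wz":0},
  {"dx":0,"dy":0,"dz":-0.35,"wx":0,"wy":0,"wz":0},
])

```text
time_s: 7.42
eef_pos: [0.4971, 0.3855, 0.0736]
eef_rot: [-0.0, 0.707, 0.707, -0.001]
wrist_force: [-0.2, 0.1, -1.4]
opening: 0.286
grasp_force: 59.0
```

```bash
python3 - <<'E'
from h import *
o=ctrl.get_obs();p=o['eef_pos'];print(p,o['time_s'],o['opening'],o['wrist_force'])
w=cam('wrist');s=cam('scene')
zd=p[2]-.1847+.178
print('rest proj',proj(w,(.4965,.385,.024)))
for b in blobs(w,(0,80,20),(20,255,110),(150,100,400,380))[:1]: print('lid w',cv2.boundingRect(b),circ(w,cv2.convexHull(b),zd))
c=np.hstack([w['frame'],cv2.resize(s['frame'][210:310,320:430],(462,420))])[:,:,::-1]
cv2.imwrite('pics/8.png',cv2.resize(c,(800,329)))
E
```

```text
[0.49705421 0.38552668 0.07361845] 7.4167 0.285570544707571 [-0.22657354  0.14501512 -1.4187007 ]
rest proj (np.float64(275.4392811214973), np.float64(230.9073167236543))
lid w (184, 154, 180, 184) (array([0.4969, 0.3913]), 0.0466)
```

View pics/8.png

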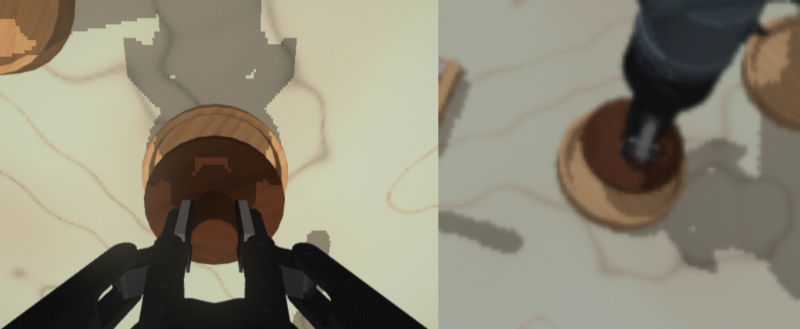

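The lid (crop (214,200)) sits in line with the rest (215,170), and the height difference accounts for the offset. The scene view agrees. Final gentle descent.

Request:
servo_tool([
  {"dx":0,"dy":0,"dz":-0.09,"wx":0,"wy":0,"wz":0},
  {"dx":0,"dy":0,"dz":-0.18,"wx":0,"wy":0,"wz":0},
  {"dx":0,"dy":0,"dz":-0.26,"wx":0,"wy":0,"wz":0},
  {"dx":0,"dy":0,"dz":-0.32,"wx":0,"wy":0,"wz":0},
  {"dx":0,"dy":0,"dz":-0.35,"wx":0,"wy":0,"wz":0},
])

```text
time_s: 7.93
eef_pos: [0.4971, 0.3855, 0.0386]
eef_rot: [-0.0, 0.707, 0.707, -0.001]
wrist_force: [0.2, -0.4, 0.0]
opening: 0.283
grasp_force: 59.0
```

Request:
servo_tool([
  {"dx":0,"dy":0,"dz":-0.01,"wx":0,"wy":0,"wz":0},
  {"dx":0,"dy":0,"dz":-0.02,"wx":0,"wy":0,"wz":0},
  {"dx":0,"dy":0,"dz":-0.03,"wx":0,"wy":0,"wz":0},
  {"dx":0,"dy":0,"dz":-0.03,"wx":0,"wy":0,"wz":0},
  {"dx":0,"dy":0,"dz":-0.03,"wx":0,"wy":0,"wz":0},
])

```text
time_s: 8.35
eef_pos: [0.4983, 0.3861, 0.0376]
eef_rot: [0.0, 0.707, 0.707, 0.0]
wrist_force: [-0.1, -1.4, -0.7]
opening: 0.288
grasp_force: 59.0
```

Request:
servo_tool([
  {"dx":0,"dy":0,"dz":-0.01,"wx":0,"wy":0,"wz":0},
  {"dx":0,"dy":0,"dz":-0.015,"wx":0,"wy":0,"wz":0},
  {"dx":0,"dy":0,"dz":-0.02,"wx":0,"wy":0,"wz":0},
  {"dx":0,"dy":0,"dz":-0.02,"wx":0,"wy":0,"wz":0},
  {"dx":0,"dy":0,"dz":-0.02,"wx":0,"wy":0,"wz":0},
])

```text
time_s: 8.77
eef_pos: [0.498, 0.386, 0.0352]
eef_rot: [-0.0, 0.707, 0.707, -0.0]
wrist_force: [-0.3, -0.1, -1.4]
opening: 0.282
grasp_force: 59.0
```

Request:
servo_tool([
  {"dx":0,"dy":0,"dz":-0.003,"wx":0,"wy":0,"wz":0},
  {"dx":0,"dy":0,"dz":-0.006,"wx":0,"wy":0,"wz":0},
  {"dx":0,"dy":0,"dz":-0.01,"wx":0,"wy":0,"wz":0},
  {"dx":0,"dy":0,"dz":-0.01,"wx":0,"wy":0,"wz":0},
  {"dx":0,"dy":0,"dz":-0.01,"wx":0,"wy":0,"wz":0},
])

```text
time_s: 9.18
eef_pos: [0.4981, 0.3861, 0.0349]
eef_rot: [0.0, 0.707, 0.707, 0.0]
wrist_force: [-2.9, -2.2, 6.4]
opening: 0.283
grasp_force: 59.7
```

Contact at 6 N and z as expected. Release and rise.

Request:
servo_tool([
  {"dx":0,"dy":0,"dz":0,"wx":0,"wy":0,"wz":0},
  {"dx":0,"dy":0,"dz":0,"wx":0,"wy":0,"wz":0},
  {"dx":0,"dy":0,"dz":0,"wx":0,"wy":0,"wz":0},
  {"dx":0,"dy":0,"dz":0,"wx":0,"wy":0,"wz":0},
  {"dx":0,"dy":0,"dz":0,"wx":0,"wy":0,"wz":0},
], jaw=0.7)

```text
time_s: 9.6
eef_pos: [0.498, 0.386, 0.0341]
eef_rot: [-0.0, 0.707, 0.707, -0.0]
wrist_force: [-1.0, 0.3, 1.0]
opening: 0.7
grasp_force: 0.0
```

Request:
servo_tool([
  {"dx":0,"dy":0,"dz":0.1,"wx":0,"wy":0,"wz":0},
  {"dx":0,"dy":0,"dz":0.3,"wx":0,"wy":0,"wz":0},
  {"dx":0,"dy":0,"dz":0.5,"wx":0,"wy":0,"wz":0},
  {"dx":0,"dy":0,"dz":0.75,"wx":0,"wy":0,"wz":0},
  {"dx":0,"dy":0,"dz":1.0,"wx":0,"wy":0,"wz":0},
])

```text
time_s: 10.02
eef_pos: [0.4977, 0.3859, 0.1357]
eef_rot: [-0.0, 0.707, 0.707, -0.0]
wrist_force: [0.3, 0.1, -0.3]
opening: 0.701
grasp_force: 0.0
```

Request:
servo_tool([
  {"dx":0,"dy":0,"dz":0.3,"wx":0,"wy":0,"wz":0},
  {"dx":0,"dy":-0.1,"dz":0.6,"wx":0,"wy":0,"wz":0},
  {"dx":0,"dy":-0.3,"dz":0.9,"wx":0,"wy":0,"wz":0},
  {"dx":0,"dy":-0.5,"dz":1.0,"wx":0,"wy":0,"wz":0},
  {"dx":0,"dy":-0.7,"dz":1.0,"wx":0,"wy":0,"wz":0},
], jaw=0)

```text
time_s: 10.43
eef_pos: [0.4999, 0.3163, 0.2397]
eef_rot: [0.002, 0.707, 0.707, 0.004]
wrist_force: [1.0, -0.1, -0.2]
opening: 0.007
grasp_force: 0.0
```

```bash
python3 - <<'E'
from h import *
o=ctrl.get_obs();p=o['eef_pos'];print(p,o['time_s'],o['opening'])
w=cam('wrist');s=cam('scene');d=cam('side')
import pickle;pickle.dump((s,d,w),open('e.pkl','wb'))
# brass things: post, pillar hub, spout
for n,c,roi in(('scene',s,(170,140,340,290)),('side',d,(220,160,340,345))):
    for b in blobs(c,(15,120,40),(26,255,255),roi,25)[:4]: print(n,cv2.boundingRect(b),cv2.minAreaRect(b))
c=np.hstack([cv2.resize(w['frame'],(400,300)),cv2.resize(s['frame'][140:290,170:420],(500,300)) ])
e=np.hstack([cv2.resize(d['frame'][150:360,190:350],(400,525))[:300],cv2.resize(d['frame'][150:360,190:350],(400,525))[225:]]) 
e=cv2.resize(e,(900,338));c=np.vstack([c,e])[:,:,::-1]
cv2.imwrite('pics/9.png',cv2.resize(c,(800,567)))
E
```

```text
[0.49993575 0.31632101 0.23973899] 10.4333 0.007103720807996636
scene (260, 216, 51, 47) ((285.4468994140625, 237.7035369873047), (46.430259704589844, 49.49013900756836), 86.18592071533203)
scene (185, 175, 10, 17) ((189.7647247314453, 183.05882263183594), (16.97749137878418, 6.305926322937012), 75.96376037597656)
scene (206, 197, 34, 20) ((223.9024658203125, 208.111572265625), (15.473886489868164, 34.149269104003906), 78.02386474609375)
side (306, 160, 18, 85) ((314.90472412109375, 201.9472198486328), (84.12745666503906, 16.89034652709961), 89.22578430175781)
side (254, 207, 38, 48) ((272.1911315917969, 230.4787139892578), (34.710655212402344, 49.434295654296875), 3.945185899734497)
side (254, 286, 43, 50) ((275.0, 310.5), (49.0, 42.0), 90.0)
side (253, 166, 34, 25) ((269.5, 178.0), (24.0, 33.0), 90.0)
```

View pics/9.png

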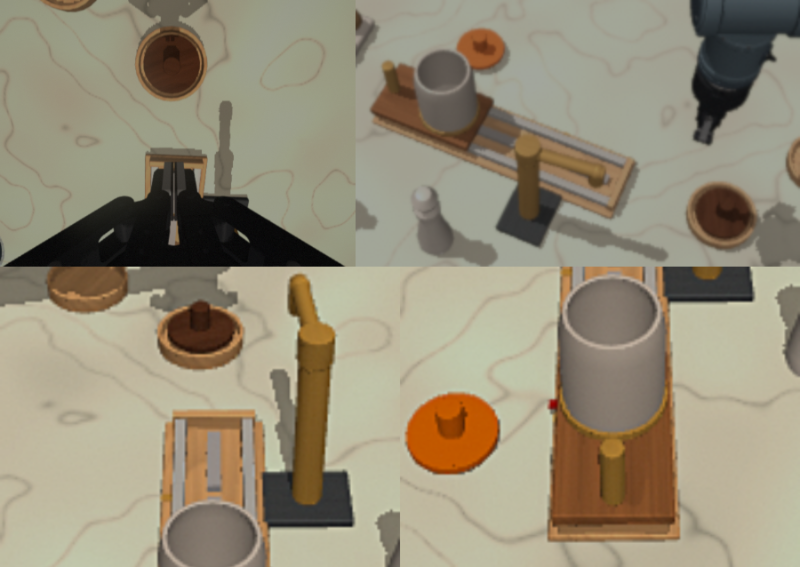

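The lid lies flat, knob up, in the chosen rest (crop (172,62) and (722,212)), and the other rest is empty. The post is at crop (390,65), the jar mouth at (445,68), the hub top at (528,142) and the spout end at (597,172).

```bash
python3 - <<'E'
from h import *
import pickle;s,d,w=pickle.load(open('e.pkl','rb'))
P={}
for n,z,a,b in(('mouth',.168,(220.6,178.3),(275.2,258.2)),('post',.118,(189.7,176.6),(274.8,312.2)),('hub',.243,(267.2,219.9),(316.8,175.8)),('spout end',.235,(306,236),(310,157))):
    A,B=plane(s,*a,z),plane(d,*b,z); P[n]=(A+B)/2; print(n,A.round(4),B.round(4))
for n,z,a in(('endL',.03,(327.3,227.2)),('endR',.03,(317.2,259)),):
    print(n,plane(s,*a,z).round(4))
# mouth rim by bright fit
v=P['mouth']-P['post'];print('len',np.linalg.norm(v[:2]),'dir',np.arctan2(-v[0],v[1]))
x=P['hub']-P['mouth'];print('hub-mouth',x)
# brass marks / yaw from wrist view b: rail edge lines
s2,d2,w2=pickle.load(open('b.pkl','rb'))
for c,nm in((d,'d'),(s,'s')):
    g=cv2.Canny(cv2.cvtColor(c['frame'],cv2.COLOR_RGB2GRAY),40,120)
    roi=(235,205,305,352) if nm=='d' else (175,150,335,270)
    m=np.zeros_like(g);m[roi[1]:roi[3],roi[0]:roi[2]]=g[roi[1]:roi[3],roi[0]:roi[2]]
    L=cv2.HoughLinesP(m,1,np.pi/360,25,minLineLength=40,maxLineGap=6)
    for l in L.reshape(-1,4):
        p,q=plane(c,l[0],l[1],.02),plane(c,l[2],l[3],.02);t=q-p
        if t[1]<0:t=-t
        if abs(t[0])<.2*t[1]:print(nm,l,p[:2].round(3),round(float(np.arctan2(-t[0],t[1])),4))
E
```

```text
mouth [ 0.4829 -0.1069  0.168 ] [ 0.4901 -0.1141  0.168 ]
post [ 0.4819 -0.2146  0.118 ] [ 0.4831 -0.2219  0.118 ]
hub [0.5997 0.0837 0.243 ] [0.6047 0.0841 0.243 ]
spout end [0.6035 0.1899 0.235 ] [0.5985 0.1777 0.235 ]
endL [0.4491 0.2192 0.03  ]
endR [0.5605 0.2237 0.03  ]
len 0.10781985488855514 dir -0.037348747044926904
hub-mouth [0.11569144 0.19444924 0.075     ]
d [251 312 253 253] [ 0.428 -0.149] -0.037
d [298 271 299 319] [ 0.552 -0.03 ] -0.0746
d [282 207 292 265] [0.526 0.226] 0.0508
d [294 261 296 221] [0.544 0.005] -0.1214
s [259 208 329 236] [ 0.456 -0.003] -0.0622
s [183 207 261 237] [ 0.539 -0.227] -0.0355
s [179 209 260 242] [ 0.55  -0.235] -0.0543
s [178 201 260 235] [ 0.525 -0.252] -0.0639
s [271 208 327 229] [0.442 0.032] -0.0404
s [263 212 328 238] [0.465 0.014] -0.0612
s [273 239 319 259] [0.542 0.077] -0.0829
s [273 242 319 260] [0.551 0.081] -0.0416
s [247 199 302 219] [ 0.439 -0.051] -0.0294
s [212 219 261 240] [ 0.545 -0.124] -0.0745
s [179 208 256 240] [ 0.547 -0.237] -0.0619
```

Measurements agree on a rail yaw of about -0.055: hub minus mouth is (0.1157, 0.1944), against a predicted (0.1158, 0.1939). The working points are mouth (0.487,-0.111), post (0.4815,-0.221), stop (0.498,0.089) and pivot (0.602,0.084). I go behind the post with shut fingers.

Request:
servo_tool([
  {"dx":0,"dy":-0.2,"dz":0.1,"wx":0,"wy":0,"wz":0},
  {"dx":0,"dy":-0.4,"dz":0.2,"wx":0,"wy":0,"wz":0},
  {"dx":0,"dy":-0.6,"dz":0.2,"wx":0,"wy":0,"wz":0},
  {"dx":0,"dy":-0.8,"dz":0.2,"wx":0,"wy":0,"wz":0},
  {"dx":0,"dy":-1.0,"dz":0.2,"wx":0,"wy":0,"wz":0},
], jaw=0)

```text
time_s: 11.0
eef_pos: [0.4978, 0.2161, 0.2543]
eef_rot: [-0.0, 0.707, 0.707, 0.0]
wrist_force: [-0.3, -0.4, 0.9]
opening: -0.002
grasp_force: 0.0
```

Request:
servo_tool([
  {"dx":0,"dy":-0.2,"dz":0,"wx":0,"wy":0,"wz":0},
  {"dx":0,"dy":-0.4,"dz":0,"wx":0,"wy":0,"wz":0},
  {"dx":0,"dy":-0.6,"dz":0,"wx":0,"wy":0,"wz":0},
  {"dx":-0.1,"dy":-0.8,"dz":0,"wx":0,"wy":0,"wz":0},
  {"dx":-0.1,"dy":-1.0,"dz":0,"wx":0,"wy":0,"wz":0},
])

```text
time_s: 11.42
eef_pos: [0.4868, 0.1161, 0.2539]
eef_rot: [-0.001, 0.707, 0.707, -0.0]
wrist_force: [0.4, -0.2, 0.2]
opening: 0.002
grasp_force: 0.0
```

Request:
servo_tool([
  {"dx":0,"dy":-0.2,"dz":0,"wx":0,"wy":0,"wz":0},
  {"dx":0,"dy":-0.4,"dz":0,"wx":0,"wy":0,"wz":0},
  {"dx":0,"dy":-0.6,"dz":0,"wx":0,"wy":0,"wz":0},
  {"dx":0,"dy":-0.8,"dz":0,"wx":0,"wy":0,"wz":0},
  {"dx":0,"dy":-1.0,"dz":0,"wx":0,"wy":0,"wz":0},
])

```text
time_s: 11.83
eef_pos: [0.488, 0.0159, 0.2542]
eef_rot: [-0.0, 0.707, 0.707, 0.0]
wrist_force: [0.0, 0.3, 0.4]
opening: 0.002
grasp_force: 0.0
```

Request:
servo_tool([
  {"dx":0,"dy":-0.2,"dz":0,"wx":0,"wy":0,"wz":0},
  {"dx":0,"dy":-0.4,"dz":0,"wx":0,"wy":0,"wz":0},
  {"dx":0,"dy":-0.6,"dz":0,"wx":0,"wy":0,"wz":0},
  {"dx":0,"dy":-0.8,"dz":0,"wx":0,"wy":0,"wz":0},
  {"dx":0,"dy":-1.0,"dz":0,"wx":0,"wy":0,"wz":0},
])

```text
time_s: 12.25
eef_pos: [0.4882, -0.0842, 0.2542]
eef_rot: [-0.0, 0.707, 0.707, 0.0]
wrist_force: [0.5, -0.3, -0.4]
opening: 0.004
grasp_force: 0.0
```

Request:
servo_tool([
  {"dx":0,"dy":-0.2,"dz":0,"wx":0,"wy":0,"wz":0},
  {"dx":-0.03,"dy":-0.4,"dz":0,"wx":0,"wy":0,"wz":0},
  {"dx":-0.05,"dy":-0.6,"dz":0,"wx":0,"wy":0,"wz":0},
  {"dx":-0.09,"dy":-0.8,"dz":0,"wx":0,"wy":0,"wz":0},
  {"dx":-0.09,"dy":-1.0,"dz":0,"wx":0,"wy":0,"wz":0},
])

```text
time_s: 12.67
eef_pos: [0.4789, -0.1842, 0.2541]
eef_rot: [-0.0, 0.707, 0.707, 0.0]
wrist_force: [0.1, 0.7, -0.4]
opening: 0.0
grasp_force: 0.0
```

Request:
servo_tool([
  {"dx":0,"dy":-0.2,"dz":0,"wx":0,"wy":0,"wz":0},
  {"dx":0,"dy":-0.5,"dz":0,"wx":0,"wy":0,"wz":0},
  {"dx":0,"dy":-0.78,"dz":0,"wx":0,"wy":0,"wz":0},
  {"dx":0,"dy":-0.78,"dz":0,"wx":0,"wy":0,"wz":0},
  {"dx":0,"dy":-0.78,"dz":0,"wx":0,"wy":0,"wz":0},
])

```text
time_s: 13.08
eef_pos: [0.4791, -0.2625, 0.2538]
eef_rot: [-0.001, 0.708, 0.706, 0.0]
wrist_force: [0.4, 0.2, 0.1]
opening: 0.002
grasp_force: 0.0
```

```bash
python3 - <<'E'
from h import *
o=ctrl.get_obs();p=o['eef_pos'];print(p,o['time_s'],o['q'].round(2))
s=cam('scene');d=cam('side')
import pickle;pickle.dump((s,d),open('f.pkl','wb'))
for n,c in(('s',s),('d',d)): print(n,'post exp',proj(c,(.4815,-.221,.118)),'tip',proj(c,p))
c=np.hstack([cv2.resize(s['frame'][120:270,140:340],(533,400)),cv2.resize(d['frame'][210:410,200:340],(280,400))])[:,:,::-1]
cv2.imwrite('pics/10.png',cv2.resize(c,(800,394)))
E
```

```text
[ 0.47914791 -0.26250441  0.25376294] 13.0833 [-0.72  0.1   1.65  0.    1.39 -0.72]
s post exp (np.float64(187.84835079483835), np.float64(175.8490488089402)) tip (np.float64(166.91598873872857), np.float64(143.06255267739658))
d post exp (np.float64(274.0382422293221), np.float64(311.8698330888588)) tip (np.float64(272.6807070884388), np.float64(287.40066971858545))
```

Request:
servo_tool([
  {"dx":0,"dy":0,"dz":-0.2,"wx":0,"wy":0,"wz":0},
  {"dx":0,"dy":0,"dz":-0.4,"wx":0,"wy":0,"wz":0},
  {"dx":0,"dy":0,"dz":-0.6,"wx":0,"wy":0,"wz":0},
  {"dx":0,"dy":0,"dz":-0.8,"wx":0,"wy":0,"wz":0},
  {"dx":0,"dy":0,"dz":-1.0,"wx":0,"wy":0,"wz":0},
])

```text
time_s: 13.6
eef_pos: [0.4794, -0.2603, 0.1536]
eef_rot: [0.0, 0.706, 0.708, 0.0]
wrist_force: [-0.3, -0.3, -0.1]
opening: 0.003
grasp_force: 0.0
```

Request:
servo_tool([
  {"dx":0,"dy":0,"dz":-0.2,"wx":0,"wy":0,"wz":0},
  {"dx":0,"dy":0,"dz":-0.4,"wx":0,"wy":0,"wz":0},
  {"dx":0,"dy":0,"dz":-0.6,"wx":0,"wy":0,"wz":0},
  {"dx":0,"dy":0,"dz":-0.69,"wx":0,"wy":0,"wz":0},
  {"dx":0,"dy":0,"dz":-0.69,"wx":0,"wy":0,"wz":0},
])

```text
time_s: 14.02
eef_pos: [0.4779, -0.2596, 0.0831]
eef_rot: [-0.002, 0.707, 0.708, -0.0]
wrist_force: [-0.7, -0.2, 0.1]
opening: 0.003
grasp_force: 0.0
```

Request:
servo_tool([
  {"dx":0,"dy":0.04,"dz":0,"wx":0,"wy":0,"wz":0},
  {"dx":0,"dy":0.08,"dz":0,"wx":0,"wy":0,"wz":0},
  {"dx":0.01,"dy":0.11,"dz":0,"wx":0,"wy":0,"wz":0},
  {"dx":0.01,"dy":0.13,"dz":0,"wx":0,"wy":0,"wz":0},
  {"dx":0.01,"dy":0.14,"dz":0,"wx":0,"wy":0,"wz":0},
])

```text
time_s: 14.43
eef_pos: [0.4805, -0.2478, 0.0862]
eef_rot: [0.001, 0.707, 0.707, 0.0]
wrist_force: [0.2, 0.0, -0.3]
opening: 0.003
grasp_force: 0.0
```

Request:
servo_tool([
  {"dx":0,"dy":0.01,"dz":0,"wx":0,"wy":0,"wz":0},
  {"dx":0,"dy":0.02,"dz":0,"wx":0,"wy":0,"wz":0},
  {"dx":0,"dy":0.03,"dz":0,"wx":0,"wy":0,"wz":0},
  {"dx":0,"dy":0.03,"dz":0,"wx":0,"wy":0,"wz":0},
  {"dx":0,"dy":0.03,"dz":0,"wx":0,"wy":0,"wz":0},
])

```text
time_s: 14.85
eef_pos: [0.48, -0.245, 0.0852]
eef_rot: [-0.0, 0.707, 0.707, -0.0]
wrist_force: [0.1, 0.4, 0.4]
opening: -0.0
grasp_force: 0.0
```

Request:
servo_tool([
  {"dx":0,"dy":0.01,"dz":0,"wx":0,"wy":0,"wz":0},
  {"dx":0,"dy":0.02,"dz":0,"wx":0,"wy":0,"wz":0},
  {"dx":0,"dy":0.03,"dz":0,"wx":0,"wy":0,"wz":0},
  {"dx":0,"dy":0.03,"dz":0,"wx":0,"wy":0,"wz":0},
  {"dx":0,"dy":0.03,"dz":0,"wx":0,"wy":0,"wz":0},
])

```text
time_s: 15.27
eef_pos: [0.48, -0.2426, 0.0853]
eef_rot: [0.0, 0.707, 0.707, -0.0]
wrist_force: [-0.4, -4.5, -2.9]
opening: 0.002
grasp_force: 2.3
```

Request:
servo_tool([
  {"dx":0,"dy":0.01,"dz":0,"wx":0,"wy":0,"wz":0},
  {"dx":0,"dy":0.02,"dz":0,"wx":0,"wy":0,"wz":0},
  {"dx":0,"dy":0.03,"dz":0,"wx":0,"wy":0,"wz":0},
  {"dx":0,"dy":0.03,"dz":0,"wx":0,"wy":0,"wz":0},
  {"dx":0,"dy":0.03,"dz":0,"wx":0,"wy":0,"wz":0},
])

```text
time_s: 15.68
eef_pos: [0.4801, -0.2419, 0.0854]
eef_rot: [0.002, 0.707, 0.707, -0.001]
wrist_force: [-0.7, -13.8, -7.7]
opening: 0.001
grasp_force: 6.8
```

Request:
servo_tool([
  {"dx":0,"dy":0.01,"dz":0,"wx":0,"wy":0,"wz":0},
  {"dx":0,"dy":0.02,"dz":0,"wx":0,"wy":0,"wz":0},
  {"dx":0,"dy":0.02,"dz":0,"wx":0,"wy":0,"wz":0},
  {"dx":0,"dy":0.02,"dz":0,"wx":0,"wy":0,"wz":0},
  {"dx":0,"dy":0.02,"dz":0,"wx":0,"wy":0,"wz":0},
])

```text
time_s: 16.1
eef_pos: [0.4801, -0.2416, 0.0855]
eef_rot: [0.003, 0.707, 0.707, -0.002]
wrist_force: [-1.1, -18.8, -9.9]
opening: -0.001
grasp_force: 9.9
```

Firm contact at y ≈ -0.2426, with some upward friction. I ease z down slightly and keep pushing in small steps.

Request:
servo_tool([
  {"dx":0,"dy":0,"dz":-0.02,"wx":0,"wy":0,"wz":0},
  {"dx":0,"dy":0,"dz":-0.03,"wx":0,"wy":0,"wz":0},
  {"dx":0,"dy":0,"dz":-0.03,"wx":0,"wy":0,"wz":0},
  {"dx":0,"dy":0,"dz":-0.03,"wx":0,"wy":0,"wz":0},
  {"dx":0,"dy":0,"dz":-0.03,"wx":0,"wy":0,"wz":0},
])

```text
time_s: 16.52
eef_pos: [0.4811, -0.2418, 0.0845]
eef_rot: [0.004, 0.707, 0.707, -0.002]
wrist_force: [-3.9, -16.0, 3.3]
opening: -0.0
grasp_force: 8.1
```

```bash
python3 - <<'E'
from h import *
import pickle;s0,d0=pickle.load(open('f.pkl','rb'))
d=cam('side');s=cam('scene')
for c in(d0,d):
    for lo,hi in(((0,180,90),(4,255,255)),((174,150,90),(180,255,255))):
        print([ (cv2.boundingRect(b),cv2.moments(b)['m10']/max(1,cv2.moments(b)['m00'])) for b in blobs(c,lo,hi,(235,270,265,315),2)[:2]])
for c in(s0,s):
    b=blobs(c,(15,120,40),(26,255,255),(175,160,203,200),15); print([cv2.boundingRect(x) for x in b[:2]])
o=ctrl.get_obs();print(o['eef_pos'],o['wrist_force'],o['torque'],o['time_s'])
c=np.hstack([cv2.resize(s['frame'][120:270,140:340],(533,400)),cv2.resize(d['frame'][210:410,200:340],(280,400))])[:,:,::-1]
cv2.imwrite('pics/11.png',cv2.resize(c,(800,394)))
E
```

```text
[((250, 293, 3, 4), 251.0)]
[]
[((250, 293, 3, 3), 250.9047619047619)]
[]
[(185, 175, 10, 17)]
[(185, 175, 10, 17)]
[ 0.48110719 -0.24183838  0.08453603] [ -4.1398965  -16.26845512   4.08383577] [-2.37899576  0.52933874 -0.00677284] 16.6167
```

View pics/11.png

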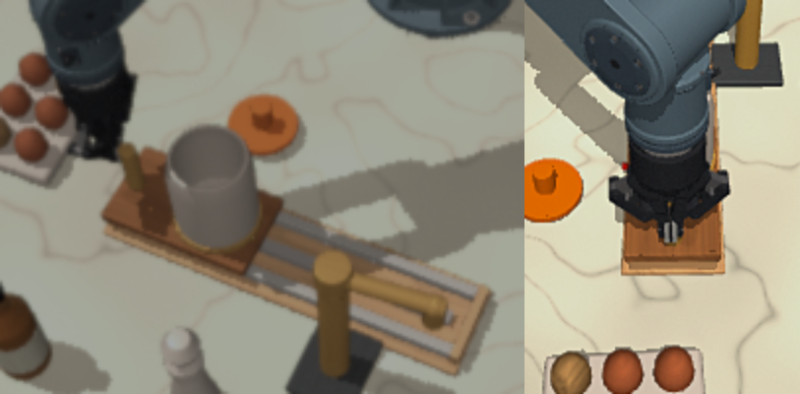

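The shut fingers stand right behind the post (left crop (95,140) and (128,165)) and clear of jar and eggs. The carrier is still parked. That was my last allowed view, so from here I measure numerically. Keep pushing.

Request:
servo_tool([
  {"dx":0,"dy":0.01,"dz":0,"wx":0,"wy":0,"wz":0},
  {"dx":0,"dy":0.02,"dz":0,"wx":0,"wy":0,"wz":0},
  {"dx":0,"dy":0.03,"dz":0,"wx":0,"wy":0,"wz":0},
  {"dx":0,"dy":0.03,"dz":0,"wx":0,"wy":0,"wz":0},
  {"dx":0,"dy":0.03,"dz":0,"wx":0,"wy":0,"wz":0},
])

```text
time_s: 17.03
eef_pos: [0.4811, -0.2414, 0.0847]
eef_rot: [0.006, 0.707, 0.707, -0.003]
wrist_force: [-5.4, -25.3, -0.3]
opening: -0.001
grasp_force: 13.0
```

Request:
servo_tool([
  {"dx":0,"dy":0.01,"dz":0,"wx":0,"wy":0,"wz":0},
  {"dx":0,"dy":0.02,"dz":0,"wx":0,"wy":0,"wz":0},
  {"dx":0,"dy":0.03,"dz":0,"wx":0,"wy":0,"wz":0},
  {"dx":0,"dy":0.03,"dz":0,"wx":0,"wy":0,"wz":0},
  {"dx":0,"dy":0.03,"dz":0,"wx":0,"wy":0,"wz":0},
])

```text
time_s: 17.45
eef_pos: [0.4813, -0.2327, 0.0837]
eef_rot: [0.002, 0.707, 0.707, 0.0]
wrist_force: [0.4, -6.0, 4.3]
opening: -0.0
grasp_force: 2.9
```

It broke free. I push on along the rail direction, slowing towards the stop.

Request:
servo_tool([
  {"dx":0,"dy":0.1,"dz":0,"wx":0,"wy":0,"wz":0},
  {"dx":0.01,"dy":0.22,"dz":0,"wx":0,"wy":0,"wz":0},
  {"dx":0.02,"dy":0.35,"dz":0,"wx":0,"wy":0,"wz":0},
  {"dx":0.03,"dy":0.48,"dz":0,"wx":0,"wy":0,"wz":0},
  {"dx":0.03,"dy":0.6,"dz":0,"wx":0,"wy":0,"wz":0},
])

```text
time_s: 17.87
eef_pos: [0.4844, -0.1722, 0.0836]
eef_rot: [0.002, 0.707, 0.707, -0.0]
wrist_force: [3.2, -8.6, 2.1]
opening: 0.001
grasp_force: 4.2
```

Request:
servo_tool([
  {"dx":0.01,"dy":0.12,"dz":0,"wx":0,"wy":0,"wz":0},
  {"dx":0.01,"dy":0.24,"dz":0,"wx":0,"wy":0,"wz":0},
  {"dx":0.02,"dy":0.36,"dz":0,"wx":0,"wy":0,"wz":0},
  {"dx":0.03,"dy":0.48,"dz":0,"wx":0,"wy":0,"wz":0},
  {"dx":0.03,"dy":0.6,"dz":0,"wx":0,"wy":0,"wz":0},
])

```text
time_s: 18.28
eef_pos: [0.4876, -0.1121, 0.0836]
eef_rot: [0.002, 0.707, 0.707, 0.0]
wrist_force: [2.8, -8.3, 2.5]
opening: 0.001
grasp_force: 4.2
```

Request:
servo_tool([
  {"dx":0.01,"dy":0.1,"dz":0,"wx":0,"wy":0,"wz":0},
  {"dx":0.01,"dy":0.2,"dz":0,"wx":0,"wy":0,"wz":0},
  {"dx":0.02,"dy":0.28,"dz":0,"wx":0,"wy":0,"wz":0},
  {"dx":0.02,"dy":0.34,"dz":0,"wx":0,"wy":0,"wz":0},
  {"dx":0.02,"dy":0.4,"dz":0,"wx":0,"wy":0,"wz":0},
])

```text
time_s: 18.7
eef_pos: [0.4897, -0.0718, 0.0835]
eef_rot: [0.002, 0.707, 0.707, 0.0]
wrist_force: [3.5, -6.6, 1.6]
opening: -0.004
grasp_force: 3.7
```

```bash
cat >> h.py <<'E'
def pointer(d,roi=(225,150,275,315)):
    for b in blobs(d,(0,180,90),(4,255,255),roi,1)[:2]:
        m=b.reshape(-1,2).mean(0); print('pointer',m,plane(d,*m,.035).round(4))
E
python3 - <<'E'
from h import *
d=cam('side');pointer(d)
import pickle;pointer(pickle.load(open('f.pkl','rb'))[1])
o=ctrl.get_obs();print(o['eef_pos'],o['wrist_force'],o['time_s'])
s=cam('scene')
for b in blobs(s,(0,180,60),(4,255,255),(170,120,340,280),1): print(cv2.boundingRect(b))
E
```

```text
pointer [251.  294.5] [ 0.4293 -0.109   0.035 ]
[ 0.48911924 -0.07036246  0.08317337] [-0.32170359  1.48029082  0.07248012] 18.75
```

Request:
servo_tool([
  {"dx":0,"dy":0.06,"dz":0,"wx":0,"wy":0,"wz":0},
  {"dx":0.01,"dy":0.11,"dz":0,"wx":0,"wy":0,"wz":0},
  {"dx":0.01,"dy":0.15,"dz":0,"wx":0,"wy":0,"wz":0},
  {"dx":0.01,"dy":0.18,"dz":0,"wx":0,"wy":0,"wz":0},
  {"dx":0.01,"dy":0.2,"dz":0,"wx":0,"wy":0,"wz":0},
])

```text
time_s: 19.22
eef_pos: [0.4889, -0.0513, 0.0823]
eef_rot: [0.0, 0.707, 0.707, -0.0]
wrist_force: [0.4, -4.3, 1.7]
opening: -0.002
grasp_force: 2.5
```

Request:
servo_tool([
  {"dx":0,"dy":0.01,"dz":0,"wx":0,"wy":0,"wz":0},
  {"dx":0,"dy":0.02,"dz":0,"wx":0,"wy":0,"wz":0},
  {"dx":0,"dy":0.03,"dz":0,"wx":0,"wy":0,"wz":0},
  {"dx":0,"dy":0.03,"dz":0,"wx":0,"wy":0,"wz":0},
  {"dx":0,"dy":0.03,"dz":0,"wx":0,"wy":0,"wz":0},
])

```text
time_s: 19.63
eef_pos: [0.4884, -0.0473, 0.0819]
eef_rot: [-0.001, 0.707, 0.707, -0.0]
wrist_force: [-0.3, -0.7, -0.2]
opening: -0.002
grasp_force: 0.1
```

Request:
servo_tool([
  {"dx":0,"dy":0.01,"dz":0,"wx":0,"wy":0,"wz":0},
  {"dx":0,"dy":0.02,"dz":0,"wx":0,"wy":0,"wz":0},
  {"dx":0,"dy":0.02,"dz":0,"wx":0,"wy":0,"wz":0},
  {"dx":0,"dy":0.02,"dz":0,"wx":0,"wy":0,"wz":0},
  {"dx":0,"dy":0.02,"dz":0,"wx":0,"wy":0,"wz":0},
])

```text
time_s: 20.05
eef_pos: [0.4889, -0.0457, 0.0822]
eef_rot: [-0.0, 0.707, 0.707, 0.0]
wrist_force: [0.5, 0.2, 0.3]
opening: 0.004
grasp_force: 0.0
```

The force vanished, so the ball has taken the carrier. I advance gently to confirm that it resists where expected, near y = -0.043.

Request:
servo_tool([
  {"dx":0,"dy":0.01,"dz":0,"wx":0,"wy":0,"wz":0},
  {"dx":0,"dy":0.02,"dz":0,"wx":0,"wy":0,"wz":0},
  {"dx":0,"dy":0.03,"dz":0,"wx":0,"wy":0,"wz":0},
  {"dx":0,"dy":0.03,"dz":0,"wx":0,"wy":0,"wz":0},
  {"dx":0,"dy":0.03,"dz":0,"wx":0,"wy":0,"wz":0},
])

```text
time_s: 20.47
eef_pos: [0.4891, -0.0432, 0.0823]
eef_rot: [0.0, 0.707, 0.707, -0.0]
wrist_force: [0.3, -2.2, -0.5]
opening: -0.002
grasp_force: 1.2
```

Request:
servo_tool([
  {"dx":0,"dy":0.005,"dz":0,"wx":0,"wy":0,"wz":0},
  {"dx":0,"dy":0.01,"dz":0,"wx":0,"wy":0,"wz":0},
  {"dx":0,"dy":0.01,"dz":0,"wx":0,"wy":0,"wz":0},
  {"dx":0,"dy":0.01,"dz":0,"wx":0,"wy":0,"wz":0},
  {"dx":0,"dy":0.01,"dz":0,"wx":0,"wy":0,"wz":0},
])

```text
time_s: 20.88
eef_pos: [0.4891, -0.0429, 0.0823]
eef_rot: [0.001, 0.707, 0.707, -0.001]
wrist_force: [-0.9, -4.7, -1.1]
opening: -0.001
grasp_force: 3.0
```

Contact sits exactly where predicted for travel 0.200, so the carrier is in the stop. I back off, rise and go to the far side of the spout.

Request:
servo_tool([
  {"dx":0,"dy":-0.05,"dz":0,"wx":0,"wy":0,"wz":0},
  {"dx":0,"dy":-0.15,"dz":0,"wx":0,"wy":0,"wz":0},
  {"dx":0,"dy":-0.25,"dz":0,"wx":0,"wy":0,"wz":0},
  {"dx":0,"dy":-0.25,"dz":0.2,"wx":0,"wy":0,"wz":0},
  {"dx":0,"dy":-0.25,"dz":0.5,"wx":0,"wy":0,"wz":0},
])

```text
time_s: 21.3
eef_pos: [0.4866, -0.0673, 0.1301]
eef_rot: [-0.003, 0.708, 0.707, -0.001]
wrist_force: [0.2, 0.1, 0.3]
opening: -0.002
grasp_force: 0.0
```

Request:
servo_tool([
  {"dx":0,"dy":0,"dz":0.2,"wx":0,"wy":0,"wz":0},
  {"dx":0,"dy":0,"dz":0.4,"wx":0,"wy":0,"wz":0},
  {"dx":0,"dy":0,"dz":0.6,"wx":0,"wy":0,"wz":0},
  {"dx":0,"dy":0,"dz":0.8,"wx":0,"wy":0,"wz":0},
  {"dx":0,"dy":0,"dz":1.0,"wx":0,"wy":0,"wz":0},
])

```text
time_s: 21.72
eef_pos: [0.4889, -0.0676, 0.2334]
eef_rot: [-0.0, 0.707, 0.707, 0.0]
wrist_force: [-0.2, 0.1, -0.9]
opening: 0.003
grasp_force: 0.0
```

Request:
servo_tool([
  {"dx":0,"dy":0,"dz":0.25,"wx":0,"wy":0,"wz":0},
  {"dx":0,"dy":0,"dz":0.5,"wx":0,"wy":0,"wz":0},
  {"dx":0,"dy":0,"dz":0.7,"wx":0,"wy":0,"wz":0},
  {"dx":0,"dy":0,"dz":0.7,"wx":0,"wy":0,"wz":0},
  {"dx":0,"dy":0,"dz":0.7,"wx":0,"wy":0,"wz":0},
])

```text
time_s: 22.13
eef_pos: [0.4897, -0.0678, 0.3035]
eef_rot: [0.001, 0.707, 0.707, 0.001]
wrist_force: [-0.1, -0.4, -1.0]
opening: 0.002
grasp_force: 0.0
```

```bash
python3 - <<'E'
from h import *
d=cam('side');s=cam('scene');w=cam('wrist')
import pickle;pickle.dump((s,d,w),open('g.pkl','wb'))
o=ctrl.get_obs();print(o['eef_pos'],o['time_s'])
pointer(d,(225,150,320,300)); 
# jar rim: white blob top in the side view
for n,c,roi in(('d',d,(235,150,320,300)),('s',s,(220,150,330,260))):
    for b in blobs(c,(15,120,40),(26,255,255),roi,25)[:4]: print(n,'brass',cv2.boundingRect(b))
for nm,c in(('d',d),('s',s)): print(nm,'exp mouth',proj(c,(.498,.0887,.168)),'post',proj(c,(.492,-.021,.118)),'ptr',proj(c,(.441,.092,.035)),'noz0',proj(c,(.602,.189,.193)),'nozEnd',proj(c,(.498,.089,.193)))
E
```

```text
[ 0.488315   -0.06704955  0.30084027] 22.2833
pointer [253.85714286 235.85714286] [0.4389 0.0921 0.035 ]
d brass (305, 153, 15, 92)
d brass (262, 273, 27, 27)
d brass (255, 229, 39, 38)
d brass (294, 273, 5, 27)
s brass (259, 215, 52, 45)
s brass (244, 198, 9, 17)
d exp mouth (np.float64(274.2662940452636), np.float64(199.4937328797628)) post (np.float64(274.33926350005066), np.float64(243.59314330531421)) ptr (np.float64(254.59437659135855), np.float64(235.8571864228053)) noz0 (np.float64(310.20693854365175), np.float64(167.24709892439603)) nozEnd (np.float64(274.1067636657392), np.float64(191.97110504707692))
s exp mouth (np.float64(282.48170160507397), np.float64(203.58006980575038)) post (np.float64(247.7956322064475), np.float64(199.08038123893945)) ptr (np.float64(289.10153000384895), np.float64(211.1817683871151)) noz0 (np.float64(304.81419598664604), np.float64(242.7027442229967)) nozEnd (np.float64(282.7598327781618), np.float64(198.9374495399128))
```

The pointer has moved 0.201 m along the rail, so the carrier is in the filling stop. Now to the spout's outer side.

Request:
servo_tool([
  {"dx":0.15,"dy":0.1,"dz":0.05,"wx":0,"wy":0,"wz":0},
  {"dx":0.3,"dy":0.25,"dz":0.1,"wx":0,"wy":0,"wz":0},
  {"dx":0.5,"dy":0.4,"dz":0.1,"wx":0,"wy":0,"wz":0},
  {"dx":0.7,"dy":0.55,"dz":0.1,"wx":0,"wy":0,"wz":0},
  {"dx":0.9,"dy":0.7,"dz":0.1,"wx":0,"wy":0,"wz":0},
])

```text
time_s: 22.7
eef_pos: [0.5793, 0.0037, 0.3107]
eef_rot: [-0.001, 0.707, 0.707, -0.001]
wrist_force: [-0.6, -0.9, 1.1]
opening: -0.0
grasp_force: 0.0
```

Request:
servo_tool([
  {"dx":0.2,"dy":0.2,"dz":0,"wx":0,"wy":0,"wz":0},
  {"dx":0.4,"dy":0.4,"dz":0,"wx":0,"wy":0,"wz":0},
  {"dx":0.6,"dy":0.6,"dz":0,"wx":0,"wy":0,"wz":0},
  {"dx":0.7,"dy":0.8,"dz":0,"wx":0,"wy":0,"wz":0},
  {"dx":0.7,"dy":1.0,"dz":0,"wx":0,"wy":0,"wz":0},
])

```text
time_s: 23.12
eef_pos: [0.6499, 0.1037, 0.3095]
eef_rot: [-0.001, 0.707, 0.707, -0.001]
wrist_force: [-0.3, -0.4, -0.2]
opening: -0.001
grasp_force: 0.0
```

Request:
servo_tool([
  {"dx":0,"dy":0.2,"dz":0,"wx":0,"wy":0,"wz":0},
  {"dx":0,"dy":0.4,"dz":0,"wx":0,"wy":0,"wz":0},
  {"dx":0,"dy":0.52,"dz":0,"wx":0,"wy":0,"wz":0},
  {"dx":0,"dy":0.52,"dz":0,"wx":0,"wy":0,"wz":0},
  {"dx":0,"dy":0.52,"dz":0,"wx":0,"wy":0,"wz":0},
])

```text
time_s: 23.53
eef_pos: [0.6487, 0.155, 0.3112]
eef_rot: [-0.0, 0.707, 0.707, -0.001]
wrist_force: [-0.9, 0.9, -0.2]
opening: 0.003
grasp_force: 0.0
```

```bash
python3 - <<'E'
from h import *
w=cam('wrist');o=ctrl.get_obs();print(o['eef_pos'],o['time_s'])
import pickle;pickle.dump(w,open('w.pkl','wb'))
for b in blobs(w,(14,110,40),(27,255,255),(0,0,560,419),80)[:5]:
    r=cv2.minAreaRect(b);print(cv2.boundingRect(b),[plane(w,*q,.235)[:2].round(3).tolist() for q in cv2.boxPoints(r)])
    vx,vy,x0,y0=cv2.fitLine(b,cv2.DIST_HUBER,0,.01,.01).ravel();print('line',plane(w,x0-40*vx,y0-40*vy,.225)[:2],plane(w,x0+40*vx,y0+40*vy,.225)[:2])
print('pivot top',proj(w,(.602,.084,.243)),'noz',proj(w,(.602,.189,.235)))
E
```

```text
[0.64886445 0.15429158 0.31155742] 23.5833
(452, 0, 108, 399) [[0.791, 0.004], [0.791, 0.287], [0.836, 0.279], [0.857, -0.013]]
line [0.82254312 0.1473877 ] [0.81696864 0.20411258]
(115, 102, 139, 217) [[0.534, 0.223], [0.6, 0.249], [0.659, 0.097], [0.578, 0.057]]
line [0.56468619 0.20194758] [0.58684546 0.1519855 ]
(528, 312, 32, 107) [[0.84, 0.076], [0.864, 0.076], [0.893, -0.033], [0.867, -0.033]]
line [ 0.88795428 -0.01233569] [0.87368907 0.06975736]
(133, 278, 37, 62) [[0.544, 0.105], [0.57, 0.105], [0.565, 0.05], [0.536, 0.05]]
line [0.52590333 0.03138316] [0.56232453 0.09974503]
pivot top (np.float64(212.15377508178014), np.float64(309.2813700402728)) noz (np.float64(204.85716364668946), np.float64(166.04971972721108))
```

```bash
python3 - <<'E'
from h import *
import pickle;w=pickle.load(open('w.pkl','rb'))
hsv=cv2.cvtColor(w['frame'],cv2.COLOR_RGB2HSV)
for v in range(120,320,20):
    print(v,' '.join('%d:%d/%d/%d'%((u,)+tuple(hsv[v,u])) for u in range(110,270,10)))
E
```

```text
120 110:33/41/176 120:17/79/151 130:18/36/105 140:15/119/114 150:16/123/116 160:15/124/115 170:14/122/113 180:15/122/113 190:18/35/162 200:15/127/168 210:23/50/139 220:34/34/175 230:22/53/126 240:20/50/127 250:22/52/127 260:35/34/178
140 110:32/39/175 120:16/118/166 130:18/36/105 140:15/121/110 150:15/126/111 160:17/43/95 170:15/129/107 180:15/130/114 190:17/36/161 200:15/129/164 210:17/90/102 220:34/32/175 230:22/50/127 240:22/51/125 250:21/52/128 260:34/35/177
160 110:32/41/174 120:14/113/90 130:14/66/81 140:14/123/93 150:14/126/105 160:13/43/94 170:14/113/95 180:15/133/109 190:17/159/117 200:17/161/146 210:17/161/135 220:16/141/83 230:20/54/128 240:22/51/114 250:22/48/123 260:28/39/175
180 110:33/39/176 120:12/129/87 130:17/90/88 140:16/53/82 150:16/57/85 160:17/54/85 170:15/59/87 180:17/152/82 190:14/156/80 200:17/162/157 210:17/163/150 220:17/80/73 230:18/52/49 240:20/43/53 250:26/35/51 260:30/20/63
200 110:17/53/87 120:18/49/89 130:17/54/90 140:17/54/90 150:15/52/89 160:16/54/89 170:15/59/87 180:16/62/87 190:16/66/85 200:18/167/147 210:17/165/156 220:17/161/100 230:15/38/67 240
[... 470 characters left out ...]
70 260:32/38/175
260 110:16/50/86 120:15/53/86 130:15/53/87 140:15/54/85 150:16/53/82 160:17/47/168 170:16/58/97 180:12/162/120 190:12/165/128 200:14/164/112 210:17/164/169 220:17/165/142 230:17/164/81 240:17/150/80 250:34/37/173 260:20/33/69
280 110:15/49/84 120:17/54/85 130:16/54/81 140:18/55/79 150:15/58/88 160:17/141/78 170:13/161/109 180:12/165/116 190:12/162/129 200:16/163/69 210:17/166/100 220:17/169/101 230:17/166/80 240:17/164/76 250:16/85/33 260:20/36/64
300 110:34/36/176 120:27/42/171 130:21/54/162 140:19/34/156 150:17/147/80 160:16/144/78 170:14/35/151 180:19/115/168 190:17/128/138 200:17/168/161 210:18/165/168 220:21/158/169 230:23/153/170 240:17/128/28 250:18/91/28 260:26/38/47
```

The tube's brass pixels run from (203,160) to (210,240) in the wrist view, which matches a tube pointing along world +y (spout about 0.05 rad). I descend beside it and sweep.

Request:
servo_tool([
  {"dx":0,"dy":0,"dz":-0.2,"wx":0,"wy":0,"wz":0},
  {"dx":0,"dy":0,"dz":-0.45,"wx":0,"wy":0,"wz":0},
  {"dx":0,"dy":0,"dz":-0.7,"wx":0,"wy":0,"wz":0},
  {"dx":0,"dy":0,"dz":-0.95,"wx":0,"wy":0,"wz":0},
  {"dx":0,"dy":0,"dz":-1.0,"wx":0,"wy":0,"wz":0},
])

```text
time_s: 24.0
eef_pos: [0.6465, 0.1531, 0.2069]
eef_rot: [-0.003, 0.708, 0.706, -0.003]
wrist_force: [-1.3, -0.1, -1.4]
opening: -0.004
grasp_force: 0.0
```

Request:
servo_tool([
  {"dx":-0.05,"dy":0,"dz":0,"wx":0,"wy":0,"wz":0},
  {"dx":-0.12,"dy":0,"dz":0,"wx":0,"wy":0,"wz":0},
  {"dx":-0.2,"dy":0,"dz":0,"wx":0,"wy":0,"wz":0},
  {"dx":-0.3,"dy":0.02,"dz":0,"wx":0,"wy":0,"wz":0},
  {"dx":-0.4,"dy":0.04,"dz":0,"wx":0,"wy":0,"wz":0},
])

```text
time_s: 24.42
eef_pos: [0.6102, 0.1585, 0.2151]
eef_rot: [0.002, 0.707, 0.707, 0.002]
wrist_force: [3.6, -1.3, 0.0]
opening: 0.005
grasp_force: 1.6
```

Request:
servo_tool([
  {"dx":-0.06,"dy":0,"dz":0,"wx":0,"wy":0,"wz":0},
  {"dx":-0.12,"dy":0,"dz":0,"wx":0,"wy":0,"wz":0},
  {"dx":-0.18,"dy":-0.01,"dz":0,"wx":0,"wy":0,"wz":0},
  {"dx":-0.25,"dy":-0.02,"dz":0,"wx":0,"wy":0,"wz":0},
  {"dx":-0.33,"dy":-0.05,"dz":0,"wx":0,"wy":0,"wz":0},
])

```text
time_s: 24.83
eef_pos: [0.576, 0.1542, 0.2129]
eef_rot: [0.0, 0.707, 0.707, 0.001]
wrist_force: [2.8, -0.5, 1.0]
opening: 0.002
grasp_force: 1.4
```

Request:
servo_tool([
  {"dx":-0.1,"dy":-0.05,"dz":0,"wx":0,"wy":0,"wz":0},
  {"dx":-0.19,"dy":-0.12,"dz":0,"wx":0,"wy":0,"wz":0},
  {"dx":-0.28,"dy":-0.2,"dz":0,"wx":0,"wy":0,"wz":0},
  {"dx":-0.33,"dy":-0.27,"dz":0,"wx":0,"wy":0,"wz":0},
  {"dx":-0.38,"dy":-0.33,"dz":0,"wx":0,"wy":0,"wz":0},
])

```text
time_s: 25.25
eef_pos: [0.5371, 0.1208, 0.212]
eef_rot: [-0.0, 0.707, 0.707, -0.0]
wrist_force: [1.5, 1.6, -0.5]
opening: 0.003
grasp_force: 1.2
```

```bash
cat >> h.py <<'E'
def spout(show=True):
    s=cam('scene');w=cam('wrist');d=cam('side')
    import pickle;pickle.dump((s,d,w),open('sp.pkl','wb'))
    o=ctrl.get_obs();print(o['eef_pos'].round(4),o['wrist_force'].round(1),o['time_s'])
    for n,c in(('s',s),('d',d),('w',w)):
        print(n,'pivot',np.round(proj(c,(.602,.084,.235))),'noz',np.round(proj(c,(.498,.089,.235))))
        u,v=proj(c,(.55,.087,.225)); 
        for b in blobs(c,(14,140,50),(24,255,255),(max(0,int(u-110)),max(0,int(v-110)),min(559,int(u+110)),min(419,int(v+110))),30)[:4]: print('  ',cv2.boundingRect(b))
E
python3 -c "
from h import *
spout()"
```

```text
[0.5372 0.1205 0.212 ] [ 0.7 -0.5 -0.3] 25.4
s pivot [267. 222.] noz [283. 191.]
   (259, 216, 34, 47)
   (245, 199, 8, 16)
d pivot [316. 178.] noz [274. 179.]
   (253, 167, 71, 78)
   (255, 224, 41, 43)
   (381, 127, 23, 50)
   (209, 146, 32, 22)
w pivot [425. 370.] noz [190. 361.]
   (336, 238, 80, 105)
   (196, 262, 41, 57)
   (367, 359, 25, 23)
   (269, 348, 10, 6)
```

Nearly there; a last slow 11 mm, then back away and measure.

Request:
servo_tool([
  {"dx":-0.01,"dy":-0.03,"dz":0,"wx":0,"wy":0,"wz":0},
  {"dx":-0.02,"dy":-0.06,"dz":0,"wx":0,"wy":0,"wz":0},
  {"dx":-0.03,"dy":-0.08,"dz":0,"wx":0,"wy":0,"wz":0},
  {"dx":-0.03,"dy":-0.1,"dz":0,"wx":0,"wy":0,"wz":0},
  {"dx":-0.03,"dy":-0.11,"dz":0,"wx":0,"wy":0,"wz":0},
])

```text
time_s: 25.82
eef_pos: [0.5346, 0.1099, 0.2121]
eef_rot: [-0.0, 0.707, 0.707, -0.0]
wrist_force: [-1.4, 1.5, 0.3]
opening: 0.002
grasp_force: 0.9
```

Request:
servo_tool([
  {"dx":0,"dy":0,"dz":0,"wx":0,"wy":0,"wz":0},
  {"dx":0,"dy":0.1,"dz":0,"wx":0,"wy":0,"wz":0},
  {"dx":0,"dy":0.3,"dz":0,"wx":0,"wy":0,"wz":0},
  {"dx":0,"dy":0.5,"dz":0.1,"wx":0,"wy":0,"wz":0},
  {"dx":0,"dy":0.6,"dz":0.3,"wx":0,"wy":0,"wz":0},
])

```text
time_s: 26.23
eef_pos: [0.5333, 0.1718, 0.24]
eef_rot: [-0.002, 0.707, 0.707, -0.002]
wrist_force: [-0.0, -0.4, 0.3]
opening: -0.0
grasp_force: 0.0
```

Request:
servo_tool([
  {"dx":-0.1,"dy":0.1,"dz":0.3,"wx":0,"wy":0,"wz":0},
  {"dx":-0.2,"dy":0.2,"dz":0.5,"wx":0,"wy":0,"wz":0},
  {"dx":-0.4,"dy":0.2,"dz":0.7,"wx":0,"wy":0,"wz":0},
  {"dx":-0.4,"dy":0.2,"dz":0.7,"wx":0,"wy":0,"wz":0},
  {"dx":-0.4,"dy":0.2,"dz":0.7,"wx":0,"wy":0,"wz":0},
])

```text
time_s: 26.65
eef_pos: [0.4954, 0.1908, 0.3138]
eef_rot: [0.001, 0.707, 0.707, 0.001]
wrist_force: [-0.1, -0.9, 0.1]
opening: 0.0
grasp_force: 0.0
```

```bash
python3 - <<'E'
from h import *
spout()
import pickle;s,d,w=pickle.load(open('sp.pkl','rb'))
P=np.array([.602,.084])
# tube axis in each view: brass pixels projected to z=.235/.225 plane
for n,c in(('s',s),('d',d),('w',w)):
    hsv=cv2.cvtColor(c['frame'],cv2.COLOR_RGB2HSV);m=cv2.inRange(hsv,np.array((10,140,50)),np.array((26,255,255)))
    ys,xs=np.nonzero(m); Q=np.array([plane(c,u,v,.225)[:2] for u,v in zip(xs,ys)])-P
    for z0,r0,r1 in((0,.03,.085),):
        k=(Q[:,0]<-r0)&(Q[:,0]>-r1)&(abs(Q[:,1]-.0)<.03); q=Q[k]
        for x in np.arange(-.08,-.02,.012):
            t=q[abs(q[:,0]-x)<.004]
            if len(t): print(n,round(x,3),len(t),'y',t[:,1].min().round(4),t[:,1].max().round(4))
E
```

```text
[0.4949 0.1899 0.3109] [-0.8 -0.3  0.3] 26.8
s pivot [267. 222.] noz [283. 191.]
   (259, 215, 33, 48)
   (245, 199, 8, 16)
   (270, 191, 17, 28)
d pivot [316. 178.] noz [274. 179.]
   (269, 167, 55, 78)
   (209, 146, 32, 22)
   (255, 225, 41, 42)
   (381, 127, 23, 50)
w pivot [411. 340.] noz [279. 335.]
   (340, 219, 100, 136)
s -0.08 11 y 0.0045 0.019
s -0.068 9 y 0.0039 0.0113
s -0.056 11 y -0.0037 0.0107
s -0.044 13 y -0.0297 0.0088
s -0.032 12 y -0.0289 0.0085
d -0.08 28 y -0.0121 0.0246
d -0.068 23 y -0.0054 0.0281
d -0.056 22 y -0.006 0.0189
d -0.044 24 y -0.0105 0.0181
d -0.032 16 y -0.0076 0.0172
w -0.056 3 y 0.014 0.015
w -0.032 1 y 0.0291 0.0291
```

Request:
servo_tool([
  {"dx":-0.2,"dy":0,"dz":0,"wx":0,"wy":0,"wz":0},
  {"dx":-0.4,"dy":0,"dz":0.1,"wx":0,"wy":0,"wz":0},
  {"dx":-0.6,"dy":0,"dz":0.2,"wx":0,"wy":0,"wz":0},
  {"dx":-0.6,"dy":0,"dz":0.2,"wx":0,"wy":0,"wz":0},
  {"dx":-0.6,"dy":0,"dz":0.2,"wx":0,"wy":0,"wz":0},
])

```text
time_s: 27.22
eef_pos: [0.4352, 0.1899, 0.3319]
eef_rot: [0.0, 0.707, 0.707, 0.0]
wrist_force: [0.6, -0.2, 0.1]
opening: 0.003
grasp_force: 0.0
```

```bash
python3 - <<'E'
from h import *
w=cam('wrist');s=cam('scene');d=cam('side')
import pickle;pickle.dump((s,d,w),open('z.pkl','wb'))
o=ctrl.get_obs();print(o['eef_pos'],o['time_s'])
print('exp pivot',proj(w,(.602,.084,.235)),'noz',proj(w,(.4975,.089,.235)),'mouth',proj(w,(.498,.0887,.168)))
def seg(c,roi,lo=(10,140,50),hi=(26,255,255),step=6,ax='col',z=.225):
    hsv=cv2.cvtColor(c['frame'],cv2.COLOR_RGB2HSV);m=cv2.inRange(hsv,np.array(lo),np.array(hi))
    for u in range(roi[0],roi[2],step):
        r=np.nonzero(m[roi[1]:roi[3],u])[0]
        if len(r):
            a,b=r.min()+roi[1],r.max()+roi[1];print(u,a,b,len(r),plane(c,u,a,z)[:2].round(4),plane(c,u,b,z)[:2].round(4))
u,v=map(int,proj(w,(.4975,.089,.235)));U=int(proj(w,(.602,.084,.235))[0])
print('wrist');seg(w,(u-30,max(0,v-50),min(559,U+10),min(419,v+45)))
u,v=map(int,proj(d,(.4975,.089,.225)));U=int(proj(d,(.602,.084,.235))[0])
print('side');seg(d,(u-10,v-15,U+8,v+17),step=3)
# jar rim whites in side view: bounding of grey blob
E
```

```text
[0.43547852 0.18973155 0.33114267] 27.3667
exp pivot (np.float64(473.43679351808134), np.float64(323.0525578455016)) noz (np.float64(349.97335616616016), np.float64(318.2471404769475)) mouth (np.float64(336.5702510981039), np.float64(276.41447345716637))
wrist
319 312 312 1 [0.4728 0.0878] [0.4728 0.0878]
331 287 293 7 [0.4819 0.1129] [0.4822 0.107 ]
337 280 313 34 [0.4866 0.1196] [0.4885 0.0868]
343 279 310 32 [0.4915 0.1206] [0.4935 0.0898]
349 280 308 29 [0.4966 0.1196] [0.4986 0.0919]
355 288 309 22 [0.5022 0.1118] [0.5038 0.0909]
361 298 311 14 [0.5081 0.102 ] [0.5092 0.0888]
367 300 314 15 [0.5134 0.1   ] [0.5147 0.0857]
373 300 317 18 [0.5186 0.0999] [0.5202 0.0826]
379 300 321 22 [0.5237 0.0999] [0.5258 0.0784]
385 301 322 22 [0.5289 0.0989] [0.5312 0.0773]
391 301 322 22 [0.5341 0.0989] [0.5365 0.0773]
397 302 323 22 [0.5394 0.0979] [0.5419 0.0762]
403 302 323 22 [0.5445 0.0979] [0.5471 0.0762]
409 302 323 22 [0.5497 0.0979] [0.5524 0.0762]
415 268 324 30 [0.5504 0.1309] [0.5578 0.0752]
421 268 324 38 [0.5554 0.1309] [0.5631 0.0752]
427 268 325 49 [0.5603 0.1309] [0.5685 0.0
[... 662 characters left out ...]
59]
278 167 192 23 [0.5118 0.1523] [0.5061 0.0493]
281 169 187 17 [0.5191 0.143 ] [0.5146 0.0682]
284 170 185 12 [0.5266 0.1381] [0.5225 0.0757]
287 178 185 8 [0.532  0.1036] [0.5299 0.0752]
290 178 185 8 [0.5396 0.1031] [0.5374 0.0746]
293 178 184 7 [0.5472 0.1026] [0.5452 0.0781]
296 178 184 7 [0.5548 0.1021] [0.5526 0.0776]
299 178 184 7 [0.5624 0.1015] [0.5601 0.0771]
302 178 184 7 [0.5699 0.101 ] [0.5676 0.0766]
305 178 184 7 [0.5775 0.1005] [0.575  0.0761]
308 178 184 7 [0.5851 0.1   ] [0.5825 0.0756]
311 174 198 25 [0.5946 0.1162] [0.5838 0.0213]
314 173 198 26 [0.6028 0.1199] [0.591  0.0208]
317 173 198 26 [0.6105 0.1194] [0.5982 0.0203]
320 173 198 26 [0.6182 0.1189] [0.6053 0.0198]
```

The tube runs from (0.603,0.084) towards (0.498,0.090), so the nozzle is within about 2 mm of the jar's centre (0.498,0.089). The arm is clear of everything, so I hand in.

```bash
python3 -c "
from h import *
print(workorder.hand_in())"
```

```text
the job is handed in; nothing more can be done
None
```

The job is handed in at about 27 s on the robot's clock (limit 72 s): the lid lies knob up in the right-hand rest, the carrier is in the filling stop, and the spout is over the jar's middle to within about 2 mm by camera; I have no verdict back.

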